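# Charge the grinding jar and set its clamp screw

## Task

Pour all six steel balls from the orange cup into the steel grinding jar standing in the mill's cradle and stand the empty cup upright on the bench again. Then turn the cradle's red thumbscrew clockwise until it seats, back it off a quarter turn, and finish there with the gripper still holding the thumbscrew: do not let go at the end. Leave the jar in its nest and the other things on the bench where they are.

Things in the scene. Friction and masses are not known exactly. Their poses are not given: they have to be found in the camera images.
- cup: Loose round orange plastic cup, open at the top, with the six balls in one layer on its floor. 60 mm tall, slightly tapered: outside diameter 52 mm at the foot, 62 mm at the rim; wall 3.5 mm, floor 5 mm; about 60 g empty. Origin at the centre of its underside, z up through the mouth.
- cup_rim (a point): Centre of the cup's mouth, 60 mm above its underside. The balls roll out over the rim once the cup is tipped well past level (about 105 to 120 degrees from upright).
- jar: Loose, heavy (0.8 kg) steel grinding jar, open at the top, standing in a shallow nest on the cradle. 60 mm tall, outside diameter 88 mm, inside 80 mm, floor 6 mm thick, foot flange 110 mm across and 6 mm high. Origin at the centre of its underside, 25 mm above the bench.
- jar_rim (a point): Centre of the jar's mouth, 85 mm above the bench.
- cradle: Fixed grey cradle plate, 150 mm (its x) by 250 mm (its y), 25 mm high. Origin at the centre of its underside on the bench, z up. The jar's nest is centred at its y = -55 mm, the thumbscrew's upright axis at its y = +60 mm (both x = 0). A flat aluminium clamp bar lies between them, 26 mm wide, its top 41 mm above the bench.
- screw_grip (a point): Centre of the thumbscrew's red wing, on its upright axis, 87 to 91 mm above the bench. The wing is an upright blade 46 mm long (x of this point; the end with the white mark is +x), 12 mm thick (y of this point) and 24 mm high, with 34 mm of bare 14 mm stem under it; it turns with the screw. Grip it from above across the 12 mm.
- screw (a joint): Turn of the thumbscrew, rad: 0 = seated (hard stop), growing as it is unscrewed, counter-clockwise seen from above; tighten clockwise. A quarter turn is 1.571. Starts 1.0 to 2.6, ends at 4.5, rises 1.2 mm per rad, friction about 0.06 N m, stays where left. At 0 the wing lies along the cradle's x axis, white mark to +x.
- ball0_center (a point): Centre of a steel grinding ball of 14 mm diameter, 11 g (ball 1 of 6, all alike); loose, in the cup at the start.
- ball1_center (a point): Centre of a steel grinding ball of 14 mm diameter, 11 g (ball 2 of 6, all alike); loose, in the cup at the start.
- ball2_center (a point): Centre of a steel grinding ball of 14 mm diameter, 11 g (ball 3 of 6, all alike); loose, in the cup at the start.
- ball3_center (a point): Centre of a steel grinding ball of 14 mm diameter, 11 g (ball 4 of 6, all alike); loose, in the cup at the start.
- ball4_center (a point): Centre of a steel grinding ball of 14 mm diameter, 11 g (ball 5 of 6, all alike); loose, in the cup at the start.
- ball5_center (a point): Centre of a steel grinding ball of 14 mm diameter, 11 g (ball 6 of 6, all alike); loose, in the cup at the start.
- capjar: Bystander: low clear glass jar with a white lid, 50 mm diameter, 50 mm tall. Origin at the centre of its underside.
- amber: Bystander: amber glass bottle with a blue cap, 70 mm diameter, 150 mm tall, on the left. Origin at the centre of its underside.
- pen: Bystander: white and blue pen lying on the bench, 125 mm long, 10 mm thick. Origin under its middle, x along it.
- scoop: Bystander: lab spatula lying on the bench, about 190 mm long. x along it.
- vialrack: Bystander, fixed: blue rack of small vials, 90 by 200 mm, 53 mm tall. Origin at the centre of its underside.
Not all that is in view belongs to the job. Several things look just like the cup: the one meant starts farthest to the robot's left.

How it is judged (in metres and radians):
On the way, in this order (a step that is already met when the one before it is completed fails the run):
1. all six balls are in the grinding jar (horizontal distance between each of ball0_center, ball1_center, ball2_center, ball3_center, ball4_center, ball5_center and jar below 0.042 m and z of ball0_center in the frame of jar between 0 and 0.058 m and z of ball1_center in the frame of jar between 0 and 0.058 m and z of ball2_center in the frame of jar between 0 and 0.058 m and z of ball3_center in the frame of jar between 0 and 0.058 m and z of ball4_center in the frame of jar between 0 and 0.058 m and z of ball5_center in the frame of jar between 0 and 0.058 m), for 0.2 s.
2. then the thumbscrew is turned in until it seats (value of joint screw below 0.07 rad), for 0.1 s.
3. then the thumbscrew is backed off a quarter turn (value of joint screw between 1.31 and 1.83 rad), for 0.2 s.
At the end, for the whole second after the job is handed in: All six balls are in the jar, the jar is in its nest, the empty cup stands upright on the bench, and the thumbscrew is still, a quarter turn (90 degrees, give or take 15) back from its seat, with the gripper still gripping it (more than 3 N) (all of step 1 and all of step 3 and velocity of joint screw between -0.05 and 0.05 rad/s and contact force between the fingers and screw above 3 N and angle between cup's own z axis and vertical below 0.15 rad and height (world z) of cup below 0.01 m and linear speed of cup below 0.02 m/s and distance of jar from where it was at the start of the episode below 0.01 m and angle between jar's own z axis and vertical below 0.1 rad); the arm keeps its last pose, push and grip.
It fails at once if the small lidded glass jar is shifted more than 40 mm or knocked over (distance of capjar from where it was at the start of the episode above 0.04 m or angle between capjar's own z axis and vertical above 0.5 rad).
It fails at once if the amber bottle is shifted more than 40 mm or knocked over (distance of amber from where it was at the start of the episode above 0.04 m or angle between amber's own z axis and vertical above 0.5 rad).
It fails at once if the pen is shifted more than 40 mm or knocked over (distance of pen from where it was at the start of the episode above 0.04 m or angle between pen's own z axis and vertical above 0.5 rad).
It fails at once if the spatula is shifted more than 40 mm or knocked over (distance of scoop from where it was at the start of the episode above 0.04 m or angle between scoop's own z axis and vertical above 0.5 rad).
It fails at once if the jar is lifted or pushed out of its nest (distance of jar from where it was at the start of the episode above 0.02 m or angle between jar's own z axis and vertical above 0.3 rad).
It also fails if it takes over 70 s, if anything falls off the work surface, if the arm or the gripper's body presses on something with over 40 N, if the wrist force passes 120 N, or if a joint passes its speed limit or range.

## Robot

A 6-joint arm with a two-finger parallel gripper is mounted at the origin on the work surface. World frame = base frame: x ahead of the robot, y to its left, z up, the work surface at z = 0. Lengths are in m, angles in degrees, forces in N, time in s.
With the tool pointing down it reaches from about 0.4 to 0.825 m from the base axis. Payload 7 kg.
Tool frame: the origin (TCP) lies midway between the tips of the shut fingers; the grasp point (between the pads) lies r.pinch_z behind it (r.pinch_z is the distance from the TCP to the grasp point, in m); z points along the fingers, y is the line along which they close (so a half turn about z gives the same grasp; the last joint's range is limited). The gripper opens to 88 mm and grips with 3 to 60 N. Pads are 19 mm wide; open, the fingers measure 130 mm over their backs; the gripper's body (78 mm by 193 mm) begins 47 mm behind the grasp point.
Start: joints at [-54.024, 20.546, 0.682, 0, -70.136, -16.507], TCP at [0.225, -0.636, 0.19] pointing down, gripper open.
Joint ranges: [-176.03, 176.03], [-82.01, 121.73], [-58.28, 71.71], [-173.87, 95.51], [-174.79, -0.11], [-173.66, 173.66]. Speed limits (degrees/s): [136.94, 136.94, 172.46, 180, 180, 180].

## Interface

Orientations are given as [roll, pitch, yaw] about the fixed x, y, z axes, in that order (R = Rz(yaw) Ry(pitch) Rx(roll)).
In Python, from plant import r, optics, job gives the robot as it stands.
- The arm moves only by the shell command python3 -m crank 'ROWS' [FORCE]. ROWS is JSON, a list of rows, each an object with "xyz": the shift along the tool's x, y, z in units of 30 mm (1.0 is 30 mm), a list of three; "delta_rot": the turn, a rotation vector about the tool's x, y, z in degrees, a list of three; "claw": the closure, from 0 (fully open) to 1 (shut). A call has 1 to 20 rows; each row is the pose to reach, as a shift and turn from the pose commanded when the call began, along the tool's axes at that moment; what a row does not reach only later rows make up. A row lasts 1/8 s, in which the tool goes at most 62.5 mm and 10.7 degrees, less where a joint would pass 70% of its speed; a pose out of reach is approached as far as the arm can. A call with a gripper value outside its range is refused whole. The fingers move at their own pace and stop on an object; FORCE is the grip in N (left out, the last holds). Time passes only in rows, so rows that repeat a pose let the fingers close. It gives the time, the measured TCP pose, the force, the opening and the grip force at its end, in the units of the state.
- r.get_state(): the state, without advancing time (a new reading comes with each control period).
- optics.capture(name): name is "scene" or "top" or "wrist"; returns a dict with "img" (384x512x3 uint8, blue, green, red), "fovy" (degrees; the focal length in pixels is half the picture's height over the tangent of half this angle, whatever the lens; pixels are square), "cx", "cy" (the principal point, pixels), "eye" and "rotation" of the camera in the world; the wrist camera has in their place "hand_eye" (4x4, takes a point from camera to tool coordinates, whose origin is the TCP and whose axes are the flange's). Camera axes: x right, y up, looking along -z (the intrinsics and any distortion apply to the point x, -y, -z); pixel columns grow to the right and rows downward; lengths in m; the calibration is good to about 2 mm. A picture is of the moment at which its call begins: read the wrist's pose just before it. There is no depth.
- job.close_job(): hands the job in; it is judged then, once.
The state is a dict: "time_s": time; "joints": joint angles; "qd": joint speeds; "joint_torque": joint torques, N m; "tcp_pos": TCP position; "eef_rot": TCP orientation; "contact_force": force on the tool from outside, world axes, zero at the start; "moment": the same for the moment, N m; "gripper_width": finger opening in m; "gripper_force": force on a finger pad.
Only numpy, scipy, OpenCV 4.12 (cv2) and the standard library are available. Lean on these libraries where they do the work, as an engineer would, in place of code of your own. Each camera call takes 0.05 s, during which the arm holds its last target. There are 200 camera calls.

## Working session

There is one attempt and no reset: what is moved stays moved. The work goes in short steps, Python scripts to look and compute and a shell command to move; the robot and the scene stay as the last step left them, time stands still between calls to the robot, and variables do not carry over. Pictures are saved under pics/ and viewed, at most 10 in all, crops included, and the job is handed in when it is done.

```bash
ls; mkdir -p pics
python3 - <<'E'
from plant import r, optics, job
import cv2, numpy as np
print(r.pinch_z, r.get_state())
for n in("scene","top"):
    c=optics.capture(n); cv2.imwrite(f"pics/{n}0.png",c["img"]); print({k:v for k,v in c.items() if k!="img"})
E
```

```text
pics
0.0188 {'time_s': 0.0, 'joints': array([-5.40243680e+01,  2.05902162e+01,  6.33448630e-01, -2.04034317e-02,
       -7.01355674e+01, -1.65052803e+01]), 'qd': array([ 0.11323512, -0.07096879, -0.00463948,  0.00657642, -0.06151623,
        0.00900225]), 'joint_torque': array([-2.56829720e-03, -5.82714701e+01,  2.93046731e+01,  6.99692845e+00,
        6.77647971e-03, -1.25423503e-04]), 'tcp_pos': array([ 0.22475854, -0.6358947 ,  0.18883313]), 'eef_rot': array([ 1.79906020e+02, -7.84508452e-03, -1.60536590e+02]), 'contact_force': array([ 0.19818567, -0.26438025, -1.21753703]), 'moment': array([-0.01539923, -0.01292153,  0.02763261]), 'gripper_force': 0.0, 'gripper_width': 0.08801181637566807}
{'fovy': 50.636178759777614, 'cx': 260.46781608236995, 'cy': 188.28745572700223, 'eye': array([1.30423291, 0.44357649, 1.04599731]), 'rotation': array([ 40.47283357,  -1.11638784, 122.06104674])}
{'fovy': 56.891965920720935, 'cx': 254.16618709353602, 'cy': 192.67964557339474, 'eye': array([0.37543776, 0.01469177, 1.07399999]), 'rotation': array([ 11.46301727,   0.45313637, -88.90768311])}
```

View pics/scene0.png

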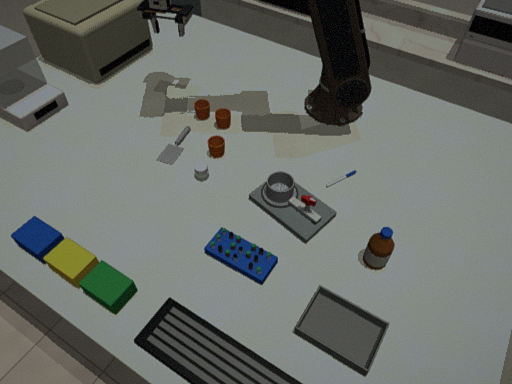

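View pics/top0.png

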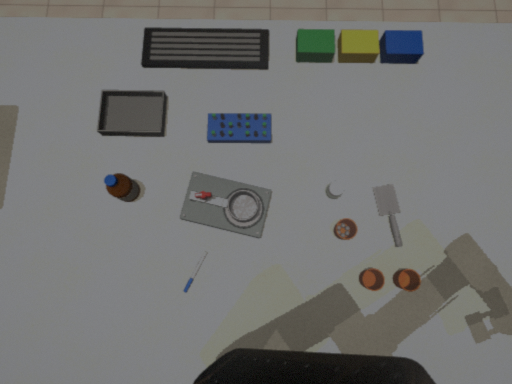

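The scene and top pictures show three orange cups. In the top view they are at (345,229), (372,279) and (408,280). Image left is the robot's left, so (345,229) is farthest left, and it also seems to hold the balls. The cradle is at (227,205), with the jar at (244,208) and the red wing at (203,196). I'll confirm the cup in a crop and measure.

```bash
cat > h.py <<'E'
import numpy as np, cv2
from scipy.spatial.transform import Rotation as R
from plant import r, optics, job
def cam(n):
    s=r.get_state() if n=="wrist" else None
    c=optics.capture(n); h=c["img"].shape[0]; c["f"]=h/2/np.tan(np.radians(c["fovy"]/2))
    if s is None:
        c["Rm"]=R.from_euler("xyz",c["rotation"],degrees=True).as_matrix(); c["e"]=np.array(c["eye"])
    else:
        T=np.eye(4);T[:3,:3]=R.from_euler("xyz",s["eef_rot"],degrees=True).as_matrix();T[:3,3]=s["tcp_pos"]
        M=T@np.array(c["hand_eye"]); c["Rm"]=M[:3,:3]; c["e"]=M[:3,3]
    return c
def ray(c,u,v,z):
    d=c["Rm"]@np.array([(u-c["cx"])/c["f"],-(v-c["cy"])/c["f"],-1]); return c["e"]+d*(z-c["e"][2])/d[2]
def proj(c,p):
    q=c["Rm"].T@(np.array(p)-c["e"]); return np.array([c["cx"]-c["f"]*q[0]/q[2],c["cy"]+c["f"]*q[1]/q[2]])
def mask(c,name):
    H,S,V=cv2.split(cv2.cvtColor(c["img"],cv2.COLOR_BGR2HSV)); H=H.astype(int)
    if name=="red": m=((H<6)|(H>170))&(S>150)&(V>60)
    if name=="orange": m=((H<16)|(H>174))&(S>110)&(V>50)
    if name=="grey": m=(S<60)&(V<150)&(V>40)
    return m.astype(np.uint8)
def blobs(m,a=30):
    n,l,s,ce=cv2.connectedComponentsWithStats(m); return [(ce[i],s[i]) for i in range(1,n) if s[i,4]>a]
E
python3 - <<'E'
from h import *
for n in("top","scene"):
    c=cam(n); print(n,{k:c[k] for k in c if k not in("img","Rm","e","f","fovy","cx","cy","eye","rotation")})
    for nm in("orange","red"):
        for ce,s in blobs(mask(c,nm),15): print(nm,ce.round(1),s,ray(c,*ce,.06 if nm=="orange" else .09).round(3))
    I=c["img"]
    if n=="top":
        a=cv2.resize(I[160:310,170:430],None,fx=3,fy=3,interpolation=3); cv2.imwrite("pics/crop1.png",a)
    else: cv2.imwrite("pics/crop2.png",cv2.resize(I[80:260,150:390],None,fx=3.3,fy=3.3,interpolation=3))
E
```

```text
top {}
orange [119.5 186. ] [107 174  23  23 282] [0.594 0.423 0.06 ]
orange [204.7 194.5] [198 191  13   8  55] [0.573 0.171 0.06 ]
orange [341.8 231.4] [336 220  19  19  49] [ 0.473 -0.225  0.06 ]
orange [342.4 230.1] [340 228   6   5  21] [ 0.476 -0.227  0.06 ]
orange [372.4 278.9] [362 269  22  22 369] [ 0.342 -0.306  0.06 ]
orange [407.8 279.6] [394 269  27  22 418] [ 0.343 -0.404  0.06 ]
red [205.3 194.4] [202 192   8   6  25] [0.567 0.165 0.09 ]
scene {}
orange [201.9 108.7] [194  99  16  21 264] [ 0.364 -0.386  0.06 ]
orange [222.7 117.7] [215 108  16  21 274] [ 0.364 -0.29   0.06 ]
orange [216.1 145.8] [208 136  17  22 299] [ 0.5   -0.221  0.06 ]
orange [307.9 200.2] [301 195  15  11  92] [0.541 0.164 0.06 ]
orange [382.1 244.9] [371 235  23  19 269] [0.572 0.42  0.06 ]
red [307.2 198. ] [302 195  14   8  40] [0.558 0.166 0.09 ]
```

View pics/crop1.png

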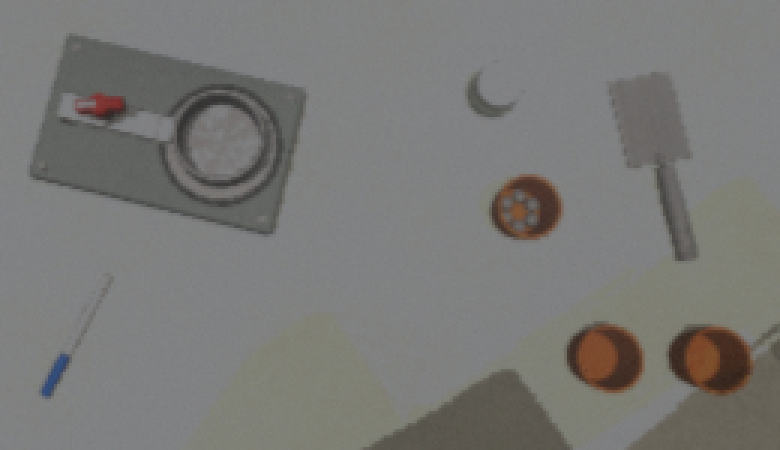

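View pics/crop2.png

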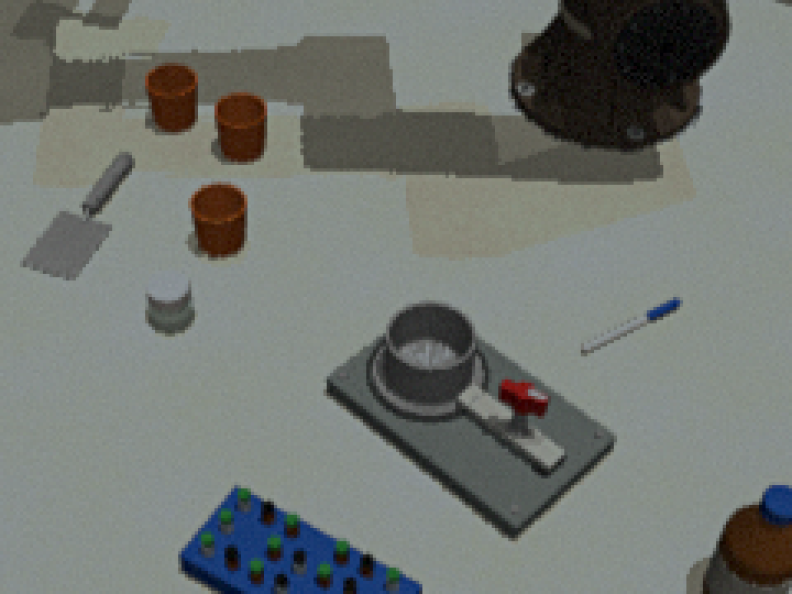

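The crops confirm the choice. The cup at crop 1 (527,207), which is top pixel (345.7,229), is the farthest left and shows six grey balls. The other two, at (372,279) and (408,280), are empty and farther right. The wing's white mark is at its left end, crop 1 (82,105), and its red end is at (126,103). Next I'll turn these into coordinates.

Run:
```python
from h import *
t=cam("top"); s=cam("scene")
T=lambda u,v,z: ray(t,170+(u+.5)/3-.5,160+(v+.5)/3-.5,z)[:2].round(4)
S=lambda u,v,z: ray(s,150+(u+.5)/3.3-.5,80+(v+.5)/3.3-.5,z)[:2].round(4)
print("cup",T(529,207,.06),S(218,198,.06))
print("jar",T(220,135,.085),S(430,333,.085))
print("wing",T(99,105,.101),S(523,391,.095), "ends",T(76,106,.095),T(126,103,.095))
print("capjar",T(500,83,.05),S(169,290,.05))
C=np.array([T(*p,.025) for p in[(70,35),(307,90),(273,235),(30,177)]]); print("cradle",C,C.mean(0))
for a,b in((0,1),(3,2)): d=C[a]-C[b];print(np.linalg.norm(d),np.degrees(np.arctan2(d[1],d[0]))-90)
for a,b in((0,3),(1,2)): d=C[a]-C[b];print(np.linalg.norm(d),np.degrees(np.arctan2(d[1],d[0])))
D=np.array([S(*p,.025) for p in[(326,380),(513,533),(613,437)]]);print("cradleS",D)
print("spat",T(610,80,0),T(680,70,0),T(690,255,.01),"cups",T(608,357,.06),T(715,359,.06),S(240,112,.06),S(171,82,.06))
print("amber",T(-175,62,.15))
```

```text
cup [ 0.4806 -0.2375] [ 0.4752 -0.2403]
jar [0.5407 0.0573] [0.5383 0.0588]
wing [0.5644 0.1703] [0.5611 0.1703] ends [0.5642 0.1928] [0.5679 0.1459]
capjar [ 0.6032 -0.2154] [ 0.605  -0.2079]
cradle [[ 0.6514  0.2156]
 [ 0.5982 -0.0267]
 [ 0.4522  0.0053]
 [ 0.5051  0.2476]] [0.551725 0.11045 ]
0.24807162272214855 -12.383508068211825
0.2480074595652316 -12.315813227440088
0.14975877269796248 -12.337919311522835
0.149465715132267 -12.362492415714314
cradleS [[ 0.6003 -0.0202]
 [ 0.6584  0.2198]
 [ 0.5098  0.2494]]
spat [ 0.6195 -0.34  ] [ 0.6313 -0.4126] [ 0.4413 -0.4072] cups [ 0.3431 -0.3059] [ 0.3433 -0.4045] [ 0.3449 -0.3045] [ 0.3447 -0.4035]
amber [0.5898 0.4101]
```

```bash
cat > log.py <<'E'
import json
from h import *
s=r.get_state(); open("log.txt","a").write(json.dumps([list(map(float,s[k])) for k in("joints","tcp_pos","eef_rot")])+"\n"); print(s["time_s"],s["joints"].round(1))
E
python3 log.py
python3 -m crank '[{"xyz":[0,0,-2],"delta_rot":[-10,0,0],"claw":0},{"xyz":[-2,1,-3.5],"delta_rot":[-20,0,0],"claw":0},{"xyz":[-3,2,-4],"delta_rot":[-25,0,0],"claw":0},{"xyz":[-3,2,-4],"delta_rot":[-25,0,0],"claw":0}]'; python3 log.py
python3 -m crank '[{"xyz":[0,0,0],"delta_rot":[0,10,0],"claw":0},{"xyz":[0,0,0],"delta_rot":[0,20,0],"claw":0},{"xyz":[0,0,0],"delta_rot":[0,30,0],"claw":0},{"xyz":[0,0,0],"delta_rot":[0,30,0],"claw":0}]'; python3 log.py
python3 -m crank '[{"xyz":[-1,0,0],"delta_rot":[0,0,-10],"claw":0},{"xyz":[-2,0,0],"delta_rot":[0,0,-20],"claw":0},{"xyz":[-3,0,0],"delta_rot":[0,0,-30],"claw":0},{"xyz":[-3,0,0],"delta_rot":[0,0,-30],"claw":0}]'; python3 log.py
cat log.txt
```

```text
0.3 [-54.   20.6   0.7  -0.  -70.1 -16.5]
time_s: 0.8
tcp_pos: [0.2921, -0.5494, 0.3084]
eef_rot: [154.8, -0.0, -160.4]
contact_force: [-0.9, -0.7, -0.7]
gripper_width: 0.0879
gripper_force: 0.0
0.8 [ -50.1   31.1   31.2   -9.3 -113.6  -22.3]
time_s: 1.3
tcp_pos: [0.2917, -0.5479, 0.3069]
eef_rot: [151.4, -27.1, -146.3]
contact_force: [-1.1, 1.0, 0.3]
gripper_width: 0.0877
gripper_force: 0.0
1.3 [ -35.9   34.5   21.2   13.1 -113.2  -26.3]
time_s: 1.8
tcp_pos: [0.3576, -0.5053, 0.2681]
eef_rot: [143.0, -10.3, -120.1]
contact_force: [-0.4, -0.3, -0.5]
gripper_width: 0.0876
gripper_force: 0.0
1.8 [ -30.8   36.6   21.9    9.3 -112.4   -2.2]
[[-54.025462074447674, 20.561330246595052, 0.6680164656523406, -0.007357573022240422, -70.13655563903617, -16.50850220260601], [0.224884920243302, -0.6362410809284692, 0.18946295719091857], [179.96939577169755, -0.0018543337099320128, -160.53646553847673]]
[[-50.127021722633195, 31.123376395559085, 31.23089442770448, -9.278333466910302, -113.64316156162577, -22.26066298577742], [0.2921395587388237, -0.5494216265581756, 0.3083901786609422], [154.7999676735735, -0.00395762793155237, -160.4324013551083]]
[[-35.870985851462095, 34.46985261656044, 21.24298596037868, 13.076216800978298, -113.23577774092198, -26.26248606560023], [0.29170754826951295, -0.5479191055769174, 0.306929981912163], [151.3590011379574, -27.13391602416713, -146.28942857720207]]
[[-30.751881186766443, 36.596180579123256, 21.85627594178014, 9.318038440302349, -112.39968924127223, -2.167220794148212], [0.3576474503004569, -0.5052919773715419, 0.26807446908646454], [142.96611358351544, -10.318620293587342, -120.1128520376494]]
```

```bash
cat > kin.py <<'E'
import numpy as np, json, itertools
from scipy.optimize import least_squares
from scipy.spatial.transform import Rotation as R
E=lambda a,d:R.from_euler(a,d,degrees=True)
LO=np.array([-176.03,-82.01,-58.28,-173.87,-174.79,-173.66])+2; HI=np.array([176.03,121.73,71.71,95.51,-.11,173.66])-2
def fk(q,P):
    b,c,d1,a1,a2,a3,d4,L,s4,s6=P
    B=E("z",q[0]+b); A=B*E("y",q[1]); F=B*E("y",q[1]-q[2]); W=F*E("x",s4*q[3])*E("y",-q[4]); Tt=W*E("x",s6*q[5]+c)
    p=np.array([0,0,d1])+B.apply([a1,0,0])+A.apply([0,0,a2])+F.apply([d4,0,a3])+Tt.apply([L,0,0])
    return p,Tt*E("y",90)   # tool z along local x
def fit():
    D=[json.loads(l) for l in open("log.txt")]
    best=None
    for s4,s6 in itertools.product((1,-1),(1,-1)):
        for c0 in (0,90,180,270):
            def f(x):
                o=[]
                for q,p,e in D:
                    pp,rr=fk(q,[*x,s4,s6]); o+=[*(pp-p)*10,*(rr.inv()*R.from_euler("xyz",e,degrees=True)).as_rotvec()]
                o+=list((x[2:]-[.33,.04,.445,.04,.44,.35])*.003)
                return o
            s=least_squares(f,[-16.5,c0,.33,.04,.445,.04,.44,.35],x_scale=[10,10]+[.1]*6)
            if best is None or s.cost<best[0]: best=(s.cost,[*s.x,s4,s6])
    return best
def ik(p,Rt,P,q0):
    best=None
    seeds=[q0]+[np.array([q0[0],30,10,k,-80,m]) for k in(-120,-80,-40,0,40,80) for m in(-120,-40,40,120)]
    for s in seeds:
        def f(q):
            pp,rr=fk(q,P); return [*(pp-p)*10,*(rr.inv()*Rt).as_rotvec()]
        o=least_squares(f,np.clip(s,LO+1,HI-1),bounds=(LO,HI),x_scale=30)
        if o.cost<1e-6:
            d=np.abs(o.x-q0).max()
            if best is None or d<best[0]: best=(d,o.x)
    return None if best is None else best[1]
# world pose of tool: azimuth al of tool z, dn degrees below horizontal, roll about tool z; roll 0: tool y horizontal (left of view), tool x down... 
def pose(al,dn,roll,flip=0):
    z=np.array([np.cos(np.radians(al))*np.cos(np.radians(dn)),np.sin(np.radians(al))*np.cos(np.radians(dn)),-np.sin(np.radians(dn))])
    y=np.array([-np.sin(np.radians(al)),np.cos(np.radians(al)),0])*(-1 if flip else 1)
    x=np.cross(y,z); return R.from_matrix(np.c_[x,y,z])*E("z",roll)
E
python3 - <<'E'
from kin import *
c,P=fit(); print(c,np.round(P,4)); json.dump([float(x) for x in P],open("P.json","w"))
q0=np.array(json.loads(open("log.txt").readlines()[-1])[0])
cup=np.array([.478,-.239,.042])
for al in(50,70,90,110):
  for dn in(35,45,55):
    for fl in(0,1):
      Rg=pose(al,dn,0,fl); z=Rg.as_matrix()[:,2]
      q=ik(cup+.0188*z,Rg,P,q0)
      if q is None: continue
      out=[]
      up=Rg.inv().apply([0,0,1])
      # pour poses: grasp pt near jar, tool azimuth a2, down d2
      for a2 in(50,70,90,110):
        for d2 in(0,15):
          for sg in(1,-1):
            for roll in np.arange(95,170,3):
              Rp=pose(a2,d2,sg*roll,fl); a=Rp.apply(up)
              if a[2]<-.38: break
            else: continue
            zz=Rp.as_matrix()[:,2]
            qp=ik(np.array([.541,.058,.185])+.0188*zz,Rp,P,q)
            if qp is not None: out.append((a2,d2,int(sg*roll),a.round(2).tolist(),qp.round(0).astype(int).tolist()))
      print(al,dn,fl,q.round(0))
      if dn==45 : [print("    ",o) for o in out]
E
```

```text
0.22153845637442435 [-1.735440e+01 -1.050878e+02  2.980000e-02  1.237000e-01  6.616000e-01
  9.760000e-02  3.235000e-01  4.095000e-01 -1.000000e+00 -1.000000e+00]
50 55 0 [-34.  20. -55. -61. -40.  52.]
50 55 1 [ -34.   20.  -55.  -61.  -40. -128.]
70 35 0 [-38.  35. -46. -50. -61.  66.]
70 35 1 [ -38.   35.  -46.  -50.  -61. -114.]
70 45 0 [-35.  30. -45. -47. -54.  59.]
     (90, 0, 125, [0.58, -0.71, -0.41], [-14, 43, -53, -59, -87, -45])
     (90, 0, -125, [-0.58, -0.71, -0.41], [-14, 43, -53, -59, -87, -155])
     (90, 15, 146, [0.4, -0.83, -0.38], [-13, 32, -48, -58, -80, -80])
     (90, 15, -146, [-0.4, -0.83, -0.38], [-13, 32, -48, -58, -80, -148])
     (110, 0, 125, [0.79, -0.47, -0.41], [-7, 46, -36, -46, -96, -56])
     (110, 0, -125, [-0.3, -0.86, -0.41], [-7, 46, -36, -46, -96, -166])
     (110, 15, 146, [0.66, -0.65, -0.38], [-7, 38, -32, -44, -90, -86])
     (110, 15, -146, [-0.09, -0.92, -0.38], [-7, 38, -32, -44, -90, -154])
70 45 1 [ -35.   30.  -45.  -47.  -54. -121.]
     (90, 0, 125, [0.58, -0.71, -0.41], [-14, 43, -53, -59, -87, 135])
     (90, 0, -125, [-0.58, 
[... 2687 characters left out ...]
 1 [ -24.   37.  -25.  -21.  -70. -119.]
     (90, 0, 125, [0.58, -0.71, -0.41], [-14, 43, -53, -59, -87, 135])
     (90, 0, -125, [-0.58, -0.71, -0.41], [-14, 43, -53, -59, -87, 25])
     (90, 15, 146, [0.4, -0.83, -0.38], [-13, 32, -48, -58, -80, 100])
     (90, 15, -146, [-0.4, -0.83, -0.38], [-13, 32, -48, -58, -80, 32])
     (110, 0, 125, [0.79, -0.47, -0.41], [-7, 46, -36, -46, -96, 124])
     (110, 0, -125, [-0.3, -0.86, -0.41], [-7, 46, -36, -46, -96, 14])
     (110, 15, 146, [0.66, -0.65, -0.38], [-7, 38, -32, -44, -90, 94])
     (110, 15, -146, [-0.09, -0.92, -0.38], [-7, 38, -32, -44, -90, 26])
110 55 0 [-22.  31. -29. -19. -62.  58.]
110 55 1 [ -22.   31.  -29.  -19.  -62. -122.]
```

Run:
```python
from kin import *
D=[json.loads(l) for l in open("log.txt")]
res=[]
for sg in itertools.product((1,-1),repeat=4):
  for b0 in(-16.5,0,16.5):
    for c0 in range(0,360,60):
      def f(x):
        o=[]
        for q,p,e in D:
            rr=E("z",q[0]+x[0])*E("y",q[1]-sg[0]*q[2])*E("x",sg[1]*q[3])*E("y",-sg[2]*q[4]+x[2])*E("x",sg[3]*q[5]+x[1])*E("y",90)
            o+=list((rr.inv()*R.from_euler("xyz",e,degrees=True)).as_rotvec())
        return o
      s=least_squares(f,[b0,c0,0],x_scale=10); res.append((s.cost,sg,s.x.round(2).tolist()))
res.sort(key=lambda t:t[0]); [print(t) for t in res[:6]]
```

```text
(np.float64(1.4274749486640735e-26), (1, -1, 1, -1), [0.0, -90.0, 0.0])
(np.float64(3.9874059459270138e-25), (1, -1, 1, -1), [-0.0, -90.0, -0.0])
(np.float64(1.5213904232276253e-22), (1, -1, 1, -1), [0.0, -90.0, -0.0])
(np.float64(2.2632624391881108e-22), (1, -1, 1, -1), [0.0, 270.0, -0.0])
(np.float64(6.253215974195594e-21), (1, -1, 1, -1), [-0.0, 270.0, -0.0])
(np.float64(1.645644569653103e-20), (1, -1, 1, -1), [0.0, 270.0, -0.0])
```

Run:
```python
from kin import *
D=[json.loads(l) for l in open("log.txt")]
X,Y,Z=np.eye(3)
def cols(q):
    B=E("z",q[0]);A=B*E("y",q[1]);F=B*E("y",q[1]-q[2]);G=F*E("x",-q[3]);W=G*E("y",-q[4]);T=W*E("x",-q[5]-90)
    return {"ox":X,"oy":Y,"d1":Z,"a1":B.apply(X),"lat":B.apply(Y),"a2":A.apply(Z),"d4":F.apply(X),"a3":F.apply(Z),"d5":G.apply(Y),"L":T.apply(X)}
for S in (["d1","a2","d4","d5","L"],["d1","a1","a2","d4","d5","L"],["d1","a1","a2","d4","a3","d5","L"],["d1","lat","a2","d4","L"],["d1","lat","a1","a2","d4","a3","L"],["ox","oy","d1","a1","a2","d4","L"],["d1","lat","d5","a2","d4","L"]):
    M=np.vstack([np.c_[[cols(q)[k] for k in S]].T for q,_,_ in D]); y=np.concatenate([p for _,p,_ in D])
    x,_,rk,_=np.linalg.lstsq(M,y,rcond=None); print(np.abs(M@x-y).max().round(5),rk,dict(zip(S,x.round(4))))
```

```text
0.0 5 {'d1': np.float64(0.1988), 'a2': np.float64(0.6016), 'd4': np.float64(0.4636), 'd5': np.float64(-0.1918), 'L': np.float64(0.4148)}
0.0 6 {'d1': np.float64(0.1988), 'a1': np.float64(0.0), 'a2': np.float64(0.6016), 'd4': np.float64(0.4636), 'd5': np.float64(-0.1918), 'L': np.float64(0.4148)}
0.0 7 {'d1': np.float64(0.1988), 'a1': np.float64(-0.0), 'a2': np.float64(0.6016), 'd4': np.float64(0.4636), 'a3': np.float64(-0.0), 'd5': np.float64(-0.1918), 'L': np.float64(0.4148)}
0.03121 5 {'d1': np.float64(0.1342), 'lat': np.float64(-0.1873), 'a2': np.float64(0.7188), 'd4': np.float64(0.4214), 'L': np.float64(0.4538)}
0.02749 7 {'d1': np.float64(0.2801), 'lat': np.float64(-0.1909), 'a1': np.float64(0.1983), 'a2': np.float64(0.478), 'd4': np.float64(0.3207), 'a3': np.float64(-0.0215), 'L': np.float64(0.3847)}
0.03896 7 {'ox': np.float64(-0.09), 'oy': np.float64(-0.1805), 'd1': np.float64(0.1317), 'a1': np.float64(0.0702), 'a2': np.float64(0.5601), 'd4': np.float64(0.321), 'L': np.float64(0.3184)}
0.0 6 {'d1': np.float64(0.1988), 'lat': np.float64(0.0), 'd5': np.float64(-0.1918), 'a2': np.float64(0.6016), 'd4': np.float64(0.4636), 'L': np.float64(0.4148)}
```

```bash
python3 - <<'E'
s=open("kin.py").read()
a=s.index("def fk"); b=s.index("def ik")
s=s[:a]+'''def fk(q,P=0):
    B=E("z",q[0]);A=B*E("y",q[1]);F=B*E("y",q[1]-q[2]);G=F*E("x",-q[3]);T=G*E("y",-q[4])*E("x",-q[5]-90)
    el=np.array([0,0,.1988])+A.apply([0,0,.6016]); w=el+F.apply([.4636,0,0]); w2=w+G.apply([0,-.1918,0])
    fk.z=(el[2],w[2],w2[2]); fk.w=w
    return w2+T.apply([.4148,0,0]),T*E("y",90)
'''+s[b:]
s=s.replace("def ik(p,Rt,P,q0)","def ik(p,Rt,q0,P=0)").replace("seeds=[q0]+","seeds=[q0]+")
open("kin.py","w").write(s)
E
cat > plan.py <<'E'
from kin import *
q0=np.array(json.loads(open("log.txt").readlines()[-1])[0])
cup=np.array([.478,-.239,.042])
for al in(50,90,120,180,-90,-50):
  for dn in(45,):
    for fl in(0,1):
      Rg=pose(al,dn,0,fl); z=Rg.as_matrix()[:,2]
      q=ik(cup+.0188*z,Rg,q0)
      if q is None: continue
      fk(q); print("G",al,dn,fl,q.round(0).astype(int).tolist(),np.round(fk.z,2))
for fl in(0,):
  Rg=pose(0,45,0,fl); up=Rg.inv().apply([0,0,1])
  for a2 in(50,70,90,110,130,-60,-90,-120):
    for d2 in(0,15):
      for sg in(1,-1):
        for roll in np.arange(95,170,3):
          Rp=pose(a2,d2,sg*roll,fl); a=Rp.apply(up)
          if a[2]<-.38: break
        else: continue
        qp=ik(np.array([.541,.058,.185])+.0188*Rp.as_matrix()[:,2],Rp,q0)
        if qp is not None: fk(qp); print("P",a2,d2,int(sg*roll),a.round(2).tolist(),qp.round(0).astype(int).tolist(),np.round(fk.z,2))
E
time python3 plan.py
```

```text
G 50 45 0 [-44, 27, -13, -51, -65, 33] [0.74 0.44 0.32]
G 50 45 1 [-44, 27, -13, -51, -65, -147] [0.74 0.44 0.32]
G 90 45 0 [-35, 38, 3, -36, -86, 47] [0.68 0.41 0.32]
G 90 45 1 [-35, 38, 3, -36, -86, -133] [0.68 0.41 0.32]
G 120 45 0 [-25, 43, 11, -24, -96, 61] [0.64 0.39 0.32]
G 120 45 1 [-25, 43, 11, -24, -96, -119] [0.64 0.39 0.32]
G 180 45 0 [-4, 45, 2, 3, -93, 93] [0.63 0.32 0.32]
G 180 45 1 [-4, 45, 2, 3, -93, -87] [0.63 0.32 0.32]
P 50 0 125 [-0.01, -0.91, -0.41] [-40, 36, -29, -90, -90, -60] [0.69 0.27 0.19]
P 50 0 -125 [-0.9, -0.17, -0.41] [-40, 36, -29, -90, -90, -170] [0.69 0.27 0.18]
P 50 15 146 [-0.23, -0.89, -0.38] [-35, 21, -28, -83, -76, -99] [0.76 0.41 0.29]
P 50 15 -146 [-0.84, -0.39, -0.38] [-35, 21, -28, -83, -76, -167] [0.76 0.41 0.29]
P 70 0 125 [0.3, -0.86, -0.41] [-34, 39, -13, -79, -98, -72] [0.67 0.3  0.18]
P 70 15 146 [0.09, -0.92, -0.38] [-30, 28, -14, -72, -87, -104] [0.73 0.42 0.29]
P 70 15 -146 [-0.66, -0.65, -0.38] [-30, 28, -14, -72, -87, -172] [0.73 0.42 0.29]
P 90 0 125 [0.58, -0.71, -0.41] [-26, 44, 1, -71, -109, -79] [0.63 0.32 0.19]
P 90 0 -125 
[... 919 characters left out ...]
-79, -117] [0.73 0.27 0.29]
P -90 0 125 [-0.58, 0.71, -0.41] [52, 48, -26, 39, -102, -25] [0.6  0.15 0.18]
P -90 0 -125 [0.58, 0.71, -0.41] [52, 48, -26, 39, -102, -135] [0.6  0.15 0.19]
P -90 15 146 [-0.4, 0.83, -0.38] [52, 40, -26, 37, -95, -41] [0.66 0.24 0.29]
P -90 15 -146 [0.4, 0.83, -0.38] [52, 40, -26, 37, -95, -109] [0.66 0.24 0.29]
P -120 0 125 [-0.15, 0.9, -0.41] [41, 57, 0, 23, -122, -23] [0.53 0.14 0.18]
P -120 0 -125 [0.86, 0.32, -0.41] [41, 57, 0, 23, -122, -133] [0.53 0.14 0.19]
P -120 15 146 [0.07, 0.92, -0.38] [40, 49, 0, 21, -114, -42] [0.59 0.24 0.29]
P -120 15 -146 [0.76, 0.53, -0.38] [40, 49, 0, 21, -114, -110] [0.59 0.24 0.29]
real	0m10.667s
user	0m11.113s
sys	0m0.032s
```

```bash
cat > go.py <<'E'
import sys
from h import *
from kin import pose, ik, fk
def rel(p,Rt):
    s=r.get_state(); R0=R.from_euler("xyz",s["eef_rot"],degrees=True)
    d=R0.inv().apply(np.array(p)-s["tcp_pos"])/.03; w=np.degrees((R0.inv()*Rt).as_rotvec())
    q=ik(np.array(p),Rt,s["joints"])
    print("t",s["time_s"],"xyz",d.round(2).tolist(),"rot",w.round(1).tolist(),"|w|",np.linalg.norm(w).round(1),"q",None if q is None else q.round(0).tolist())
def grasp(g,Rt,back=0): # grasp point -> tcp
    return np.array(g)+(.0188-back)*Rt.as_matrix()[:,2]
E
python3 - <<'E'
from go import *
Rg=pose(90,35,0,0); g=[.478,-.239,.042]
rel(grasp(g,Rg,.18),Rg)
E
```

```text
t 1.8 xyz [-6.59, -2.98, 1.92] rot [20.2, -51.3, -48.3] |w| 73.3 q [-46.0, 46.0, 30.0, -38.0, -114.0, 43.0]
```

```bash
python3 -m crank '[{"xyz":[-1,-0.5,0],"delta_rot":[2.9,-7.3,-6.9],"claw":0},{"xyz":[-2,-1,0.2],"delta_rot":[5.8,-14.6,-13.8],"claw":0},{"xyz":[-3,-1.5,0.5],"delta_rot":[8.7,-22,-20.7],"claw":0},{"xyz":[-4,-2,0.9],"delta_rot":[11.6,-29.3,-27.6],"claw":0},{"xyz":[-5,-2.5,1.3],"delta_rot":[14.4,-36.6,-34.5],"claw":0},{"xyz":[-6,-2.8,1.7],"delta_rot":[17.3,-44,-41.4],"claw":0},{"xyz":[-6.6,-3,1.9],"delta_rot":[20.2,-51.3,-48.3],"claw":0},{"xyz":[-6.6,-3,1.9],"delta_rot":[20.2,-51.3,-48.3],"claw":0},{"xyz":[-6.6,-3,1.9],"delta_rot":[20.2,-51.3,-48.3],"claw":0}]'
python3 - <<'E'
from go import *
Rg=pose(90,35,0,0); g=[.478,-.239,.042]
print(r.get_state()["joints"].round())
c=cam("wrist"); cv2.imwrite("pics/w1.png",c["img"])
for ce,s in blobs(mask(c,"orange"),100): print(ce.round(1),s)
print("pred rim",proj(c,[.478,-.239,.06]),"foot",proj(c,[.478,-.239,0]))
rel(grasp(g,Rg,.18),Rg); rel(grasp(g,Rg,0),Rg)
E
```

```text
time_s: 2.92
tcp_pos: [0.478, -0.3738, 0.1361]
eef_rot: [179.7, 54.6, -90.5]
contact_force: [0.3, -0.3, -0.0]
gripper_width: 0.0878
gripper_force: 0.0
[ -46.   46.   30.  -38. -114.   43.]
[424.7  89.1] [  355     9   144   165 12889]
[256.  166.7] [ 233  137   47   58 2228]
pred rim [258.18224185 186.67237926] foot [258.06097933 145.91761952]
t 2.975 xyz [0.02, 0.02, 0.11] rot [-0.1, -0.4, -0.2] |w| 0.5 q [-46.0, 46.0, 30.0, -38.0, -114.0, 43.0]
t 2.975 xyz [-0.02, 0.03, 6.11] rot [-0.1, -0.4, -0.2] |w| 0.5 q [-38.0, 43.0, 9.0, -40.0, -95.0, 50.0]
```

View pics/w1.png

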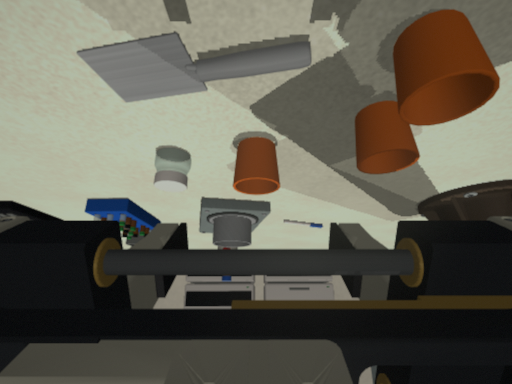

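The wrist view, which is inverted, shows the ball cup at (256,166) with its rim at (256,186). That agrees with the prediction, and the approach along the tool axis is clear. The other two cups are at (385,137) and (440,68), and the capjar is at (172,170). I'll approach and grip.

```bash
python3 -m crank '[{"xyz":[0,0.03,1],"delta_rot":[0,-0.4,0],"claw":0},{"xyz":[0,0.03,2],"delta_rot":[0,-0.4,0],"claw":0},{"xyz":[0,0.03,3],"delta_rot":[0,-0.4,0],"claw":0},{"xyz":[0,0.03,4],"delta_rot":[0,-0.4,0],"claw":0},{"xyz":[0,0.03,5],"delta_rot":[0,-0.4,0],"claw":0},{"xyz":[0,0.03,5.6],"delta_rot":[0,-0.4,0],"claw":0},{"xyz":[0,0.03,6.1],"delta_rot":[0,-0.4,0],"claw":0},{"xyz":[0,0.03,6.1],"delta_rot":[0,-0.4,0],"claw":0.2},{"xyz":[0,0.03,6.1],"delta_rot":[0,-0.4,0],"claw":0.4},{"xyz":[0,0.03,6.1],"delta_rot":[0,-0.4,0],"claw":0.6},{"xyz":[0,0.03,6.1],"delta_rot":[0,-0.4,0],"claw":0.6},{"xyz":[0,0.03,6.1],"delta_rot":[0,-0.4,0],"claw":0.6}]' 15
python3 - <<'E'
from go import *
Rg=pose(90,35,0,0)
rel(grasp([.478,-.239,.042],Rg),Rg); rel(grasp([.478,-.239,.142],Rg),Rg)
E
```

```text
time_s: 4.47
tcp_pos: [0.4778, -0.2228, 0.03]
eef_rot: [179.9, 55.3, -90.2]
contact_force: [1.2, 0.3, 2.5]
gripper_width: 0.0545
gripper_force: 13.8
t 4.475 xyz [-0.02, -0.01, -0.05] rot [-0.1, 0.3, -0.1] |w| 0.3 q [-38.0, 43.0, 9.0, -40.0, -95.0, 50.0]
t 4.475 xyz [-2.76, -0.0, -1.94] rot [-0.1, 0.3, -0.1] |w| 0.3 q [-38.0, 37.0, 11.0, -41.0, -102.0, 44.0]
```

Run:
```python
from h import *
s=cam("scene"); t=cam("top")
a=cv2.resize(s["img"][60:190,150:290],None,fx=4,fy=4,interpolation=3)[:520]
b=cv2.resize(t["img"][190:320,310:360],None,fx=4,fy=4,interpolation=3)
cv2.imwrite("pics/g1.png",np.hstack([a,b]))
```

```text
(no output)
```

View pics/g1.png

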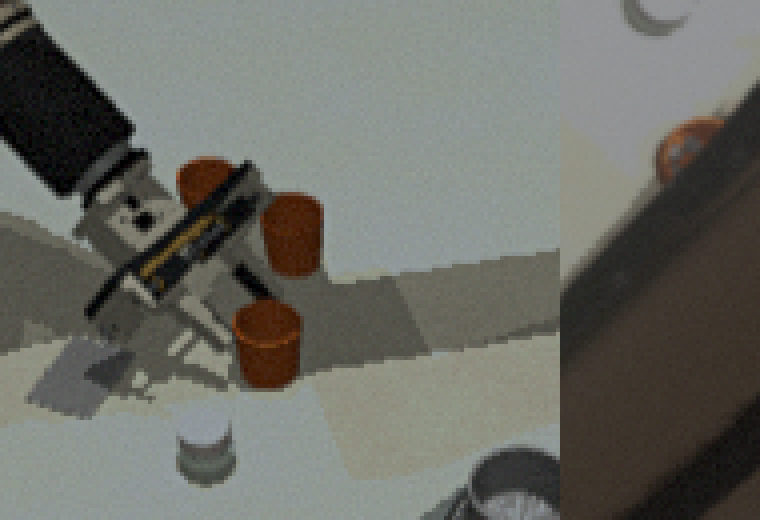

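The scene crop shows the fingers around the cup's rear-left side, with the cup upright and its rim at about crop (268,312). The top view is blocked by the arm. I'll compute the cup's present position.

Run:
```python
from h import *
s=cam("scene"); 
for z in(.06,):print(ray(s,150+268.5/4-.5,60+312.5/4-.5,z), ray(s,216.1,140,z))
for ce,b in blobs(mask(s,"orange"),60): print(ce.round(1),b, ray(s,*ce,.03).round(4))
w=cam("wrist"); m=mask(w,"orange")
for ce,b in blobs(m,200): print("w",ce.round(1),b)
for y in(-.239,-.225): print(proj(w,[.478,y,.06]),proj(w,[.478,y,0]),proj(w,[.449,y,.042]))
```

```text
[ 0.46490367 -0.24388041  0.06      ] [ 0.47594219 -0.23813392  0.06      ]
[199.8 104.4] [194 100  15  12 109] [ 0.3186 -0.4351  0.03  ]
[222.7 118.2] [215 108  16  22 264] [ 0.3374 -0.3101  0.03  ]
[216.5 145.3] [208 135  17  22 313] [ 0.4727 -0.2412  0.03  ]
[307.7 200.2] [301 195  15  11  97] [0.5187 0.1545 0.03  ]
[381.5 244.6] [370 233  24  22 293] [0.5491 0.4174 0.03  ]
w [494.8 158.7] [ 472   98   40  122 3677]
w [257.4 206.9] [ 214  157   89   93 7147]
[257.55912024 254.6849685 ] [257.59602428 170.8745313 ] [300.30864305 227.67482994]
[257.62669051 257.03251071] [257.65512883 178.15969   ] [297.56490916 231.72889637]
```

The cup hasn't moved, to within 1 mm. I'll do a small test lift and check that it holds.

```bash
python3 -m crank '[{"xyz":[-0.2,0,-0.15],"delta_rot":[0,0,0],"claw":0.6},{"xyz":[-0.5,0,-0.35],"delta_rot":[0,0,0],"claw":0.6},{"xyz":[-0.9,0,-0.6],"delta_rot":[0,0,0],"claw":0.6},{"xyz":[-1.2,0,-0.85],"delta_rot":[0,0,0],"claw":0.6},{"xyz":[-1.2,0,-0.85],"delta_rot":[0,0,0],"claw":0.6}]' 20
python3 - <<'E'
from h import *
s=cam("scene"); w=cam("wrist"); print(r.get_state()["tcp_pos"])
for ce,b in blobs(mask(s,"orange"),60)[2:3]: print(ce.round(1),b,"pred",proj(s,[.4765,-.240,.03+.043]))
for ce,b in blobs(mask(w,"orange"),200): print("w",ce.round(1),b)
a=cv2.resize(s["img"][85:165,170:260],None,fx=4,fy=4,interpolation=3); cv2.imwrite("pics/g2.png",np.hstack([a,cv2.resize(w["img"],None,fx=.8,fy=.8)[:,:400].repeat(1,0)[:320]]) if 0 else np.hstack([a,cv2.resize(w["img"],(427,320))]))
E
```

```text
time_s: 5.3
tcp_pos: [0.4781, -0.2235, 0.0753]
eef_rot: [-179.9, 55.2, -90.1]
contact_force: [0.1, 0.0, -1.7]
gripper_width: 0.0531
gripper_force: 19.3
[ 0.47758897 -0.22285569  0.07408231]
[381.5 244.6] [370 233  24  21 294] pred [215.34127657 137.16127628]
w [486.2  93. ] [ 453   10   59  157 7399]
w [257.3 205.1] [ 214  156   89   94 7501]
w [219.6 281.4] [209 275  23  17 280]
```

View pics/g2.png

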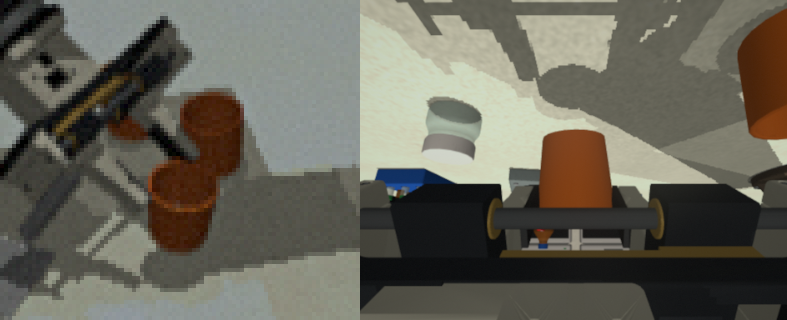

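The cup is lifted and upright: its shadow is detached in the scene crop, and it is centred between the fingers in the wrist view at (574,165). Next is the transfer to the jar and the pour geometry.

```bash
cat > pour.py <<'E'
from go import *
up=pose(90,35,0,0).inv().apply([0,0,1])
def lip(Rp,h=.042):
    a=Rp.apply(up); d=np.array([0,0,-1])-a*(-a[2]); d/=np.linalg.norm(d)
    return a,(.06-h)*a+.0275*d
J=np.array([.541,.0578])
E
python3 - <<'E'
from pour import *
Rp=pose(90,0,112,0); a,l=lip(Rp); ah=a[:2]/np.linalg.norm(a[:2])
g=np.r_[J-ah*.020-l[:2],.185]; print("a",a.round(2),"lip",l.round(3),"g",g.round(3))
R0=pose(90,0,0,0)
for nm,gg,RR in(("up",[.478,-.24,.19],pose(90,35,0,0)),("over",g,R0),("roll",g,Rp)): print(nm,end=" ");rel(grasp(gg,RR),RR)
q=r.get_state()["joints"]
for f in (0,60,112,130):
    q=ik(grasp(g,pose(90,0,f,0)),pose(90,0,f,0),q);print(f,q.round(), fk(q) and np.round(fk.z,2),fk.w.round(2))
E
```

```text
a [ 0.76 -0.57 -0.31] lip [ 0.007 -0.005 -0.032] g [0.518 0.075 0.185]
up t 5.4 xyz [-2.85, -0.01, -2.04] rot [-0.1, 0.3, -0.1] |w| 0.3 q [-39.0, 34.0, 14.0, -42.0, -106.0, 40.0]
over t 5.4 xyz [-9.05, -1.32, 6.58] rot [-0.1, -34.7, -0.1] |w| 34.7 q [-26.0, 43.0, -2.0, -71.0, -108.0, 48.0]
roll t 5.4 xyz [-9.05, -1.32, 6.58] rot [-33.8, -22.7, 108.0] |w| 115.4 q [-26.0, 43.0, -2.0, -71.0, -108.0, -64.0]
0 [ -26.   43.   -2.  -71. -108.   48.] [0.64 0.31 0.19] [ 0.66 -0.32  0.31]
60 [ -26.   43.   -2.  -71. -108.  -12.] [0.64 0.31 0.18] [ 0.66 -0.32  0.31]
112 [ -26.   43.   -2.  -71. -108.  -64.] [0.64 0.31 0.18] [ 0.66 -0.32  0.31]
130 [ -26.   43.   -2.  -71. -108.  -82.] [0.64 0.31 0.18] [ 0.66 -0.32  0.31]
```

```bash
python3 -m crank '[{"xyz":[-0.5,0,-0.4],"delta_rot":[0,0,0],"claw":0.6},{"xyz":[-1.2,0,-0.9],"delta_rot":[0,0,0],"claw":0.6},{"xyz":[-2,0,-1.4],"delta_rot":[0,0,0],"claw":0.6},{"xyz":[-2.8,-0.1,-1.5],"delta_rot":[0,0,0],"claw":0.6},{"xyz":[-3.5,-0.2,-0.9],"delta_rot":[0,-2,0],"claw":0.6},{"xyz":[-4.2,-0.3,-0.2],"delta_rot":[0,-5,0],"claw":0.6},{"xyz":[-4.9,-0.4,0.6],"delta_rot":[0,-9,0],"claw":0.6},{"xyz":[-5.5,-0.5,1.5],"delta_rot":[0,-13,0],"claw":0.6},{"xyz":[-6.1,-0.6,2.4],"delta_rot":[0,-17,0],"claw":0.6},{"xyz":[-6.7,-0.8,3.3],"delta_rot":[0,-21,0],"claw":0.6},{"xyz":[-7.3,-0.9,4.2],"delta_rot":[0,-25,0],"claw":0.6},{"xyz":[-7.9,-1,5],"delta_rot":[0,-29,0],"claw":0.6},{"xyz":[-8.4,-1.1,5.7],"delta_rot":[0,-32,0],"claw":0.6},{"xyz":[-8.8,-1.2,6.2],"delta_rot":[0,-34,0],"claw":0.6},{"xyz":[-9.05,-1.3,6.6],"delta_rot":[0,-34.7,0],"claw":0.6},{"xyz":[-9.05,-1.3,6.6],"delta_rot":[0,-34.7,0],"claw":0.6}]'
python3 - <<'E'
from pour import *
g=[.518,.075,.185]
for f in(0,112,128): Rp=pose(90,0,f,0); rel(grasp(g,Rp),Rp)
print(r.get_state()["joints"].round())
E
```

```text
time_s: 7.4
tcp_pos: [0.5173, 0.0953, 0.1844]
eef_rot: [87.9, 89.9, 177.8]
contact_force: [-0.2, -0.4, -1.2]
gripper_width: 0.0535
gripper_force: 19.2
t 7.4 xyz [-0.02, -0.02, -0.05] rot [-0.0, 0.0, -0.1] |w| 0.1 q [-26.0, 43.0, -2.0, -71.0, -108.0, 48.0]
t 7.4 xyz [-0.02, -0.02, -0.05] rot [-0.0, 0.0, 111.9] |w| 111.9 q [-26.0, 43.0, -2.0, -71.0, -108.0, -64.0]
t 7.4 xyz [-0.02, -0.02, -0.05] rot [-0.0, 0.0, 127.9] |w| 127.9 q [-26.0, 43.0, -2.0, -71.0, -108.0, -80.0]
[ -26.   43.   -3.  -71. -108.   48.]
```

```bash
python3 -m crank '[{"xyz":[0,0,0],"delta_rot":[0,0,8],"claw":0.6},{"xyz":[0,0,0],"delta_rot":[0,0,17],"claw":0.6},{"xyz":[0,0,0],"delta_rot":[0,0,26],"claw":0.6},{"xyz":[0,0,0],"delta_rot":[0,0,35],"claw":0.6},{"xyz":[0,0,0],"delta_rot":[0,0,44],"claw":0.6},{"xyz":[0,0,0],"delta_rot":[0,0,53],"claw":0.6},{"xyz":[0,0,0],"delta_rot":[0,0,62],"claw":0.6},{"xyz":[0,0,0],"delta_rot":[0,0,70],"claw":0.6},{"xyz":[0,0,0],"delta_rot":[0,0,77],"claw":0.6},{"xyz":[0,0,0],"delta_rot":[0,0,83],"claw":0.6},{"xyz":[0,0,0],"delta_rot":[0,0,87],"claw":0.6},{"xyz":[0,0,0],"delta_rot":[0,0,90],"claw":0.6},{"xyz":[0,0,0],"delta_rot":[0,0,93],"claw":0.6},{"xyz":[0,0,0],"delta_rot":[0,0,96],"claw":0.6},{"xyz":[0,0,0],"delta_rot":[0,0,99],"claw":0.6},{"xyz":[0,0,0],"delta_rot":[0,0,101],"claw":0.6},{"xyz":[0,0,0],"delta_rot":[0,0,103],"claw":0.6},{"xyz":[0,0,0],"delta_rot":[0,0,105],"claw":0.6},{"xyz":[0,0,0],"delta_rot":[0,0,107],"claw":0.6}]'
python3 -m crank '[{"xyz":[0,0,0],"delta_rot":[0,0,2],"claw":0.6},{"xyz":[0,0,0],"delta_rot":[0,0,4],"claw":0.6},{"xyz":[0,0,0],"delta_rot":[0,0,6],"claw":0.6},{"xyz":[0,0,0],"delta_rot":[0,0,8],"claw":0.6},{"xyz":[0,0,0],"delta_rot":[0,0,10],"claw":0.6},{"xyz":[0,0,0],"delta_rot":[0,0,12],"claw":0.6},{"xyz":[0,0,0],"delta_rot":[0,0,14],"claw":0.6},{"xyz":[0,0,0],"delta_rot":[0,0,16],"claw":0.6},{"xyz":[0,0,0],"delta_rot":[0,0,18],"claw":0.6},{"xyz":[0,0,0],"delta_rot":[0,0,20],"claw":0.6},{"xyz":[0,0,0],"delta_rot":[0,0,20],"claw":0.6},{"xyz":[0,0,0],"delta_rot":[0,0,20],"claw":0.6}]'
python3 - <<'E'
from h import *
s=cam("scene"); t=cam("top")
a=cv2.resize(s["img"][130:260,210:340],None,fx=3,fy=3,interpolation=3);b=cv2.resize(t["img"][160:290,180:310],None,fx=3,fy=3,interpolation=3)
cv2.imwrite("pics/p1.png",cv2.convertScaleAbs(np.hstack([a,b]),alpha=1.6))
E
```

```text
time_s: 9.78
tcp_pos: [0.5173, 0.0943, 0.1845]
eef_rot: [90.0, -17.2, 179.9]
contact_force: [-0.0, 0.3, -1.6]
gripper_width: 0.0535
gripper_force: 19.8
time_s: 11.28
tcp_pos: [0.5173, 0.0944, 0.1844]
eef_rot: [90.0, -37.1, 179.9]
contact_force: [-0.1, -0.5, -0.8]
gripper_width: 0.0532
gripper_force: 19.7
```

View pics/p1.png

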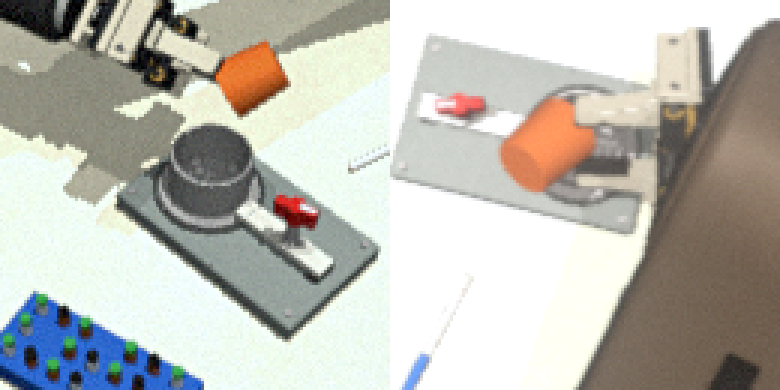

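The scene view shows the cup tipped over the jar at (252,78) with dark ball shapes inside the jar at (210,165), and nothing has spilled on the cradle. I'll tip a little further to be sure, then roll back and clear the jar.

```bash
python3 -m crank '[{"xyz":[0,0,0],"delta_rot":[0,0,4],"claw":0.6},{"xyz":[0,0,0],"delta_rot":[0,0,8],"claw":0.6},{"xyz":[0,0,0],"delta_rot":[0,0,12],"claw":0.6},{"xyz":[0,0,0],"delta_rot":[0,0,12],"claw":0.6},{"xyz":[0,0,0],"delta_rot":[0,0,12],"claw":0.6},{"xyz":[0,0,0],"delta_rot":[0,0,3],"claw":0.6},{"xyz":[0,0,0],"delta_rot":[0,0,-7],"claw":0.6},{"xyz":[0,0,0],"delta_rot":[0,0,-17],"claw":0.6},{"xyz":[0,0,0],"delta_rot":[0,0,-27],"claw":0.6},{"xyz":[0,0,0],"delta_rot":[0,0,-37],"claw":0.6},{"xyz":[0,0,0],"delta_rot":[0,0,-47],"claw":0.6},{"xyz":[0,0,0],"delta_rot":[0,0,-57],"claw":0.6},{"xyz":[0,0,0],"delta_rot":[0,0,-67],"claw":0.6},{"xyz":[0,0,0],"delta_rot":[0,0,-77],"claw":0.6},{"xyz":[0,0,0],"delta_rot":[0,0,-87],"claw":0.6},{"xyz":[0,0,0],"delta_rot":[0,0,-97],"claw":0.6},{"xyz":[0,0,0],"delta_rot":[0,0,-107],"claw":0.6},{"xyz":[0,0,0],"delta_rot":[0,0,-117],"claw":0.6},{"xyz":[0,0,0],"delta_rot":[0,0,-127],"claw":0.6},{"xyz":[0,0,0],"delta_rot":[0,0,-127],"claw":0.6}]'
python3 - <<'E'
from pour import *
Rg=pose(90,35,0,0)
rel(grasp([.478,-.24,.19],Rg),Rg); rel(grasp([.478,-.24,.06],Rg),Rg)
E
```

```text
time_s: 13.88
tcp_pos: [0.5173, 0.0944, 0.1844]
eef_rot: [88.5, 89.9, 178.4]
contact_force: [-0.2, -0.1, -0.9]
gripper_width: 0.0531
gripper_force: 19.6
t 13.875 xyz [0.17, 1.29, -10.63] rot [-0.1, 35.0, -0.1] |w| 35.0 q [-39.0, 34.0, 14.0, -42.0, -106.0, 40.0]
t 13.875 xyz [4.51, 1.28, -10.63] rot [-0.1, 35.0, -0.1] |w| 35.0 q [-38.0, 42.0, 9.0, -40.0, -96.0, 49.0]
```

```bash
python3 -m crank '[{"xyz":[0,0,-0.7],"delta_rot":[0,0,0],"claw":0.6},{"xyz":[0,0.2,-1.7],"delta_rot":[0,4,0],"claw":0.6},{"xyz":[0,0.3,-2.9],"delta_rot":[0,8,0],"claw":0.6},{"xyz":[0,0.5,-4.1],"delta_rot":[0,13,0],"claw":0.6},{"xyz":[0,0.6,-5.3],"delta_rot":[0,18,0],"claw":0.6},{"xyz":[0,0.8,-6.5],"delta_rot":[0,23,0],"claw":0.6},{"xyz":[0,1,-7.7],"delta_rot":[0,28,0],"claw":0.6},{"xyz":[0.1,1.1,-8.8],"delta_rot":[0,32,0],"claw":0.6},{"xyz":[0.3,1.2,-9.8],"delta_rot":[0,34,0],"claw":0.6},{"xyz":[1,1.3,-10.4],"delta_rot":[0,35,0],"claw":0.6},{"xyz":[2,1.3,-10.63],"delta_rot":[0,35,0],"claw":0.6},{"xyz":[3,1.3,-10.63],"delta_rot":[0,35,0],"claw":0.6},{"xyz":[4,1.3,-10.63],"delta_rot":[0,35,0],"claw":0.6},{"xyz":[4.5,1.3,-10.63],"delta_rot":[0,35,0],"claw":0.6},{"xyz":[4.5,1.3,-10.63],"delta_rot":[0,35,0],"claw":0.6}]'
python3 - <<'E'
from pour import *
Rg=pose(90,35,0,0)
s=cam("scene"); t=cam("top")
for ce,b in blobs(mask(s,"orange"),60): print(ce.round(1),b)
print(proj(s,[.4765,-.24,.048]))
a=cv2.resize(s["img"][110:220,195:305],None,fx=3.5,fy=3.5,interpolation=3);b=cv2.resize(t["img"][180:235,215:270],None,fx=7,fy=7,interpolation=3)
cv2.imwrite("pics/p2.png",cv2.convertScaleAbs(np.hstack([a,b]),alpha=1.5))
rel(grasp([.478,-.24,.0425],Rg),Rg)
E
```

```text
time_s: 15.75
tcp_pos: [0.4767, -0.2238, 0.0476]
eef_rot: [179.5, 55.2, -90.5]
contact_force: [-1.1, 0.7, -0.4]
gripper_width: 0.0534
gripper_force: 19.7
[222.6 117.8] [215 108  16  21 265]
[215.8 141.4] [208 131  17  23 316]
[307.8 200.2] [301 195  15  11  96]
[381.7 244.6] [371 233  23  21 299]
[215.79738389 142.38057322]
t 15.85 xyz [0.49, -0.01, 0.35] rot [-0.0, -0.0, -0.1] |w| 0.1 q [-38.0, 43.0, 9.0, -40.0, -95.0, 50.0]
```

View pics/p2.png

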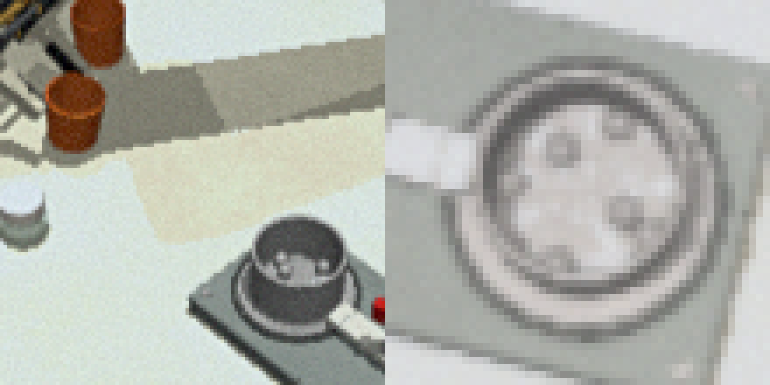

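In the enlarged top view the jar holds balls at about (565,150), (618,120), (515,185), (627,212), (555,260) and (665,235), which makes six, and nothing lies outside it. The cup is upright just above its old spot, so I'll set it down and release.

```bash
python3 -m crank '[{"xyz":[0.15,0,0.1],"delta_rot":[0,0,0],"claw":0.6},{"xyz":[0.3,0,0.2],"delta_rot":[0,0,0],"claw":0.6},{"xyz":[0.42,0,0.3],"delta_rot":[0,0,0],"claw":0.6},{"xyz":[0.5,0,0.35],"delta_rot":[0,0,0],"claw":0.6},{"xyz":[0.5,0,0.35],"delta_rot":[0,0,0],"claw":0.6}]'
python3 -m crank '[{"xyz":[0,0,0],"delta_rot":[0,0,0],"claw":0.35},{"xyz":[0,0,0],"delta_rot":[0,0,0],"claw":0.25},{"xyz":[0,0,0],"delta_rot":[0,0,0],"claw":0},{"xyz":[0,0,0],"delta_rot":[0,0,0],"claw":0},{"xyz":[0,0,-0.5],"delta_rot":[0,0,0],"claw":0},{"xyz":[0,0,-1.5],"delta_rot":[0,0,0],"claw":0},{"xyz":[0,0,-3],"delta_rot":[0,0,0],"claw":0},{"xyz":[0,0,-4.5],"delta_rot":[0,0,0],"claw":0},{"xyz":[0,0,-6],"delta_rot":[0,0,0],"claw":0},{"xyz":[-1,0,-7],"delta_rot":[0,0,0],"claw":0},{"xyz":[-1,0,-7],"delta_rot":[0,0,0],"claw":0}]'
python3 - <<'E'
from go import *
s=cam("scene");w=cam("wrist")
for ce,b in blobs(mask(s,"orange"),60): print(ce.round(1),b)
for ce,b in blobs(mask(w,"orange"),300): print("w",ce.round(1),b,cv2.minAreaRect(np.argwhere(mask(w,"orange")[b[1]:b[1]+b[3],b[0]:b[0]+b[2]]).astype(np.float32)))
# screw: mark azimuth ~94.5 ; tool y perpendicular to the blade
S=np.array([.565,.1705]); st=r.get_state()
for maz in(94.5,):
  for az in(maz+90,maz-90):
    yv=np.array([np.cos(np.radians(az)),np.sin(np.radians(az)),0]); z=np.array([0,0,-1.]); Rt=R.from_matrix(np.c_[np.cross(yv,z),yv,z])
    for t in(0,-107,-17):   # turn of wing (deg about world z)
      R2=R.from_euler("z",t,degrees=True)*Rt
      q=ik(np.array([*S,.15]),R2,st["joints"]); print(az,t,None if q is None else q.round())
    rel([*S,.20],Rt)
E
```

```text
time_s: 16.48
tcp_pos: [0.4777, -0.2254, 0.0324]
eef_rot: [-180.0, 54.9, -90.1]
contact_force: [0.1, -5.1, 8.8]
gripper_width: 0.0533
gripper_force: 20.7
time_s: 17.85
tcp_pos: [0.4776, -0.3823, 0.1798]
eef_rot: [-179.7, 54.6, -89.9]
contact_force: [1.6, 0.0, 0.1]
gripper_width: 0.0876
gripper_force: 0.0
[202.  109.1] [194 100  16  20 264]
[222.6 118. ] [215 108  15  22 265]
[214.8 144.3] [206 134  18  23 312]
[307.7 200. ] [301 195  15  11  93]
[381.7 244.6] [371 233  23  22 279]
w [408.5  64.7] [  350     0   125   145 10159] ((73.64002227783203, 60.33035659790039), (97.06499481201172, 170.03445434570312), 66.1048355102539)
w [258.4 138.8] [ 236  109   45   58 2142] ((28.5, 22.0), (44.0, 57.0), 90.0)
184.5 0 [ 36.  14. -14.  -0. -62. -31.]
184.5 -107 [  36.   14.  -14.   -0.  -62. -138.]
184.5 -17 [ 36.  14. -14.  -0. -62. -48.]
t 17.95 xyz [-11.18, -2.88, 14.58] rot [-2.2, 54.9, -4.3] |w| 55.1 q [36.0, 12.0, -10.0, -0.0, -68.0, -31.0]
4.5 0 [ 36.  14. -14.  -0. -62. 149.]
4.5 -107 [ 36.  14. -14.  -0. -62.  42.]
4.5 -17 [ 36.  14. -14.  -0. -62. 132.]
t 17.95 xyz [-11.18, -2.88, 14.58] rot [81.1, 3.3, 156.0] |w| 175.9 q [36.0, 12.0, -10.0, 0.0, -68.0, 149.0]
```

The cup is standing upright at its old spot, with the same blob shape as before. Next I'll move above the thumbscrew.

```bash
python3 -m crank '[{"xyz":[-1.5,-0.1,0],"delta_rot":[0,1,0],"claw":0},{"xyz":[-2.6,-0.3,1],"delta_rot":[0,3,0],"claw":0},{"xyz":[-3.4,-0.5,2],"delta_rot":[-0.2,6,-0.3],"claw":0},{"xyz":[-4.2,-0.7,3],"delta_rot":[-0.4,10,-0.6],"claw":0},{"xyz":[-5,-0.9,4.1],"delta_rot":[-0.5,14,-1],"claw":0},{"xyz":[-5.8,-1.2,5.3],"delta_rot":[-0.7,18,-1.4],"claw":0},{"xyz":[-6.6,-1.4,6.5],"delta_rot":[-0.9,22,-1.7],"claw":0},{"xyz":[-7.4,-1.6,7.7],"delta_rot":[-1,27,-2],"claw":0},{"xyz":[-8.1,-1.8,8.8],"delta_rot":[-1.2,32,-2.4],"claw":0},{"xyz":[-8.8,-2,9.9],"delta_rot":[-1.4,36,-2.8],"claw":0},{"xyz":[-9.4,-2.2,11],"delta_rot":[-1.6,40,-3.1],"claw":0},{"xyz":[-10,-2.4,12],"delta_rot":[-1.8,44,-3.4],"claw":0},{"xyz":[-10.5,-2.6,13],"delta_rot":[-2,48,-3.8],"claw":0},{"xyz":[-10.9,-2.75,13.8],"delta_rot":[-2.1,52,-4.1],"claw":0},{"xyz":[-11.18,-2.88,14.58],"delta_rot":[-2.2,54.9,-4.3],"claw":0},{"xyz":[-11.18,-2.88,14.58],"delta_rot":[-2.2,54.9,-4.3],"claw":0},{"xyz":[-11.18,-2.88,14.58],"delta_rot":[-2.2,54.9,-4.3],"claw":0}]'
python3 - <<'E'
from go import *
w=cam("wrist"); cv2.imwrite("pics/w3.png",w["img"]); 
for ce,b in blobs(mask(w,"red"),40): print("w",ce.round(1),b)
print(proj(w,[.565,.1705,.101]),proj(w,[.565,.1705,.077]))
E
```

```text
time_s: 20.08
tcp_pos: [0.5643, 0.1711, 0.1992]
eef_rot: [179.9, 0.0, -85.4]
contact_force: [0.0, -0.2, 0.7]
gripper_width: 0.0877
gripper_force: 0.0
w [257.2 178.9] [249 162  17  41 356]
[257.31394603 184.51356478] [257.32917589 179.61997547]
```

View pics/w3.png

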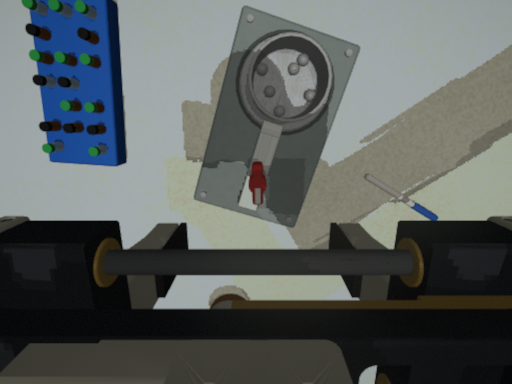

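The wrist view shows all six balls in the jar, at (262,68), (303,60), (294,69), (270,92), (310,95) and (277,110). The wing stands upright in the picture from (257,162) to its white end at (258,203), in line with the tool. I'll descend and grip.

```bash
python3 -m crank '[{"xyz":[0,0,0.7],"delta_rot":[0,0,0],"claw":0},{"xyz":[0,0,1.5],"delta_rot":[0,0,0],"claw":0},{"xyz":[0,0,2.3],"delta_rot":[0,0,0],"claw":0},{"xyz":[0,0,3],"delta_rot":[0,0,0],"claw":0},{"xyz":[0,0,3.6],"delta_rot":[0,0,0],"claw":0},{"xyz":[0,0,4],"delta_rot":[0,0,0],"claw":0},{"xyz":[0,0,4.25],"delta_rot":[0,0,0],"claw":0},{"xyz":[0,0,4.25],"delta_rot":[0,0,0],"claw":0.4},{"xyz":[0,0,4.25],"delta_rot":[0,0,0],"claw":0.7},{"xyz":[0,0,4.25],"delta_rot":[0,0,0],"claw":0.95},{"xyz":[0,0,4.25],"delta_rot":[0,0,0],"claw":0.95},{"xyz":[0,0,4.25],"delta_rot":[0,0,0],"claw":0.95},{"xyz":[0,0,4.25],"delta_rot":[0,0,0],"claw":0.95}]' 20
python3 - <<'E'
from go import *
s=r.get_state(); print(s["joints"].round(1),s["moment"],s["eef_rot"])
E
```

```text
time_s: 21.75
tcp_pos: [0.5648, 0.1714, 0.0725]
eef_rot: [180.0, 0.1, -85.5]
contact_force: [-0.6, 0.9, 0.0]
gripper_width: 0.0333
gripper_force: 0.0
[ 35.8  18.5 -19.   -0.1 -52.6 -31.2] [-0.02237148  0.07237844  0.03278256] [ 1.79957721e+02  7.88252613e-02 -8.54617439e+01]
```

```bash
python3 -m crank '[{"xyz":[0,0,0],"delta_rot":[0,0,0],"claw":0.95},{"xyz":[0,0,0],"delta_rot":[0,0,0],"claw":0.95},{"xyz":[0,0,0],"delta_rot":[0,0,0],"claw":0.95},{"xyz":[0,0,0],"delta_rot":[0,0,0],"claw":0.95},{"xyz":[0,0,0],"delta_rot":[0,0,0],"claw":0.95}]' 20
python3 -m crank '[{"xyz":[0,0,0],"delta_rot":[0,0,6],"claw":0.95},{"xyz":[0,0,0],"delta_rot":[0,0,12],"claw":0.95},{"xyz":[0,0,0.01],"delta_rot":[0,0,18],"claw":0.95},{"xyz":[0,0,0.01],"delta_rot":[0,0,24],"claw":0.95},{"xyz":[0,0,0.02],"delta_rot":[0,0,30],"claw":0.95},{"xyz":[0,0,0.02],"delta_rot":[0,0,30],"claw":0.95}]' 20
python3 - <<'E'
from go import *
s=r.get_state(); print(s["joints"].round(1),s["moment"],s["eef_rot"])
c=cam("scene"); w=cam("wrist")
for ce,b in blobs(mask(c,"red"),10): print(ce.round(1),b)
for ce,b in blobs(mask(w,"red"),40): print("w",ce.round(1),b)
E
```

```text
time_s: 22.38
tcp_pos: [0.5648, 0.1714, 0.0724]
eef_rot: [180.0, 0.1, -85.5]
contact_force: [0.3, 0.3, 0.3]
gripper_width: 0.0045
gripper_force: 0.0
time_s: 23.12
tcp_pos: [0.5648, 0.1714, 0.0718]
eef_rot: [179.9, 0.0, -115.4]
contact_force: [0.8, -0.8, -0.2]
gripper_width: 0.0042
gripper_force: 0.0
[ 35.8  18.5 -19.   -0.1 -52.5 -61.1] [0.04396751 0.0674139  0.00633846] [ 1.79919882e+02  4.23072623e-02 -1.15424822e+02]
[310.9 201.4] [308 200   8   5  14]
w [252.1 213.8] [235 193  37  56 853]
```

The gripper closed to 4 mm with no force, so the wing isn't between the pads. I'll check by comparing the wing's pixels with its projected ends.

Run:
```python
from go import *
w=cam("wrist"); st=r.get_state()
img3=cv2.imread("pics/w3.png")
for nm,im in(("w3",img3),("now",w["img"])):
    m=mask({"img":im},"red"); p=np.argwhere(m[150:260,225:290])[:,::-1]+[225,150]; print(nm,cv2.minAreaRect(p.astype(np.float32)))
def ends(c,S,az,zs):
    u=np.array([np.cos(np.radians(az)),np.sin(np.radians(az))])*.023
    return {z:(proj(c,[*(S+u),z]).round(1).tolist(),proj(c,[*S,z]).round(1).tolist(),proj(c,[*(S-u),z]).round(1).tolist()) for z in zs}
S=np.array([.565,.1705])
w3=dict(w); s3={"tcp":[.5643,.1711,.1992],"r":[179.9,0,-85.4]}
T=np.eye(4);T[:3,:3]=R.from_euler("xyz",s3["r"],degrees=True).as_matrix();T[:3,3]=s3["tcp"];M=T@np.array(w["hand_eye"]);w3["Rm"]=M[:3,:3];w3["e"]=M[:3,3]
print("w3",ends(w3,S,94.5,(.089,.101)),w3["e"])
for az in(94.5,64.5):print("now",az,ends(w,S,az,(.089,.101)))
tp=np.array(st["tcp_pos"]);print("tcp px",proj(w,tp),"grasp",proj(w,tp+[0,0,.0188]))
# what the camera sees near the tip line
Z=w["img"][150:330:10,225:295:6]; H=cv2.cvtColor(w["img"],cv2.COLOR_BGR2HSV)
for row in range(180,300,8): print(row,[tuple(int(x) for x in H[row,c]) for c in range(233,285,10)])
```

```text
w3 ((257.0, 182.0), (40.0, 16.0), 90.0)
now ((256.1341247558594, 218.68031311035156), (55.673927307128906, 28.23088264465332), 60.06848907470703)
w3 {0.089: ([257.6, 201.4], [257.6, 181.9], [257.7, 161.7]), 0.101: ([257.6, 204.6], [257.6, 184.5], [257.7, 163.5])} [0.57052495 0.09873488 0.39415943]
now 94.5 {0.089: ([273.8, 250.7], [257.6, 224.4], [240.5, 196.5]), 0.101: ([274.8, 259.1], [257.6, 231.4], [239.4, 201.9])}
now 64.5 {0.089: ([257.5, 254.6], [257.6, 224.4], [257.7, 192.1]), 0.101: ([257.5, 263.2], [257.6, 231.4], [257.7, 197.2])}
tcp px [258.39796411 216.57267415] grasp [258.43711733 226.23470777]
180 [(75, 13, 78), (34, 15, 138), (34, 14, 143), (30, 13, 120), (66, 16, 78), (78, 17, 76)]
188 [(75, 13, 79), (35, 13, 115), (40, 14, 113), (39, 15, 120), (72, 17, 77), (75, 20, 77)]
196 [(68, 13, 77), (1, 188, 72), (6, 31, 82), (30, 6, 89), (78, 17, 76), (66, 16, 78)]
204 [(78, 17, 76), (1, 203, 99), (1, 188, 68), (15, 9, 60), (38, 11, 93), (72, 17, 77)]
212 [(70, 20, 76), (1, 204, 101), (2, 206, 98), (1, 191, 72), (35, 14, 112), (68, 14, 75)]
220 [(66, 14, 88), (1, 211, 93), (
[... 153 characters left out ...]
[(120, 14, 18), (27, 36, 79), (45, 30, 17), (170, 45, 17), (27, 36, 79), (0, 0, 20)]
244 [(100, 28, 27), (22, 70, 69), (15, 28, 18), (15, 30, 17), (23, 61, 71), (90, 18, 28)]
252 [(110, 26, 29), (0, 0, 36), (45, 14, 36), (60, 7, 37), (60, 7, 37), (90, 9, 29)]
260 [(105, 21, 24), (90, 11, 45), (0, 0, 46), (30, 6, 46), (45, 11, 46), (90, 9, 27)]
268 [(90, 11, 23), (60, 5, 47), (0, 0, 46), (60, 6, 46), (90, 5, 47), (90, 11, 24)]
276 [(105, 21, 24), (22, 73, 63), (40, 17, 45), (40, 17, 46), (23, 65, 63), (75, 21, 24)]
284 [(105, 22, 23), (27, 35, 66), (43, 29, 79), (42, 30, 84), (27, 38, 67), (90, 11, 24)]
292 [(100, 33, 23), (30, 35, 66), (50, 20, 78), (36, 32, 80), (24, 39, 66), (120, 11, 24)]
```

The wing hasn't moved and projects exactly between the fingers, but the pixels at the projected TCP are still red. So the real fingertips seem to end short of the nominal TCP, which also fits the small 54 mm reading on the cup. I'll estimate the finger depth from the open-finger spacing in the saved wrist picture.

Run:
```python
from go import *
w=cam("wrist"); He=np.array(w["hand_eye"]); print("f",w["f"],"hand_eye",He.round(4).tolist())
for n in("pics/w1.png","pics/w3.png"):
    g=cv2.GaussianBlur(cv2.cvtColor(cv2.imread(n),cv2.COLOR_BGR2GRAY),(3,3),0).astype(int)
    for row in(228,236,244,280,290): 
        d=np.diff(g[row]); print(n,row,"L",[(c,int(d[c])) for c in range(120,225) if abs(d[c])>12],"R",[(c,int(d[c])) for c in range(295,395) if abs(d[c])>12])
Ti=np.linalg.inv(He)
def pt(p): q=Ti[:3,:3]@p+Ti[:3,3]; return [round(float(v),1) for v in(w["cx"]-w["f"]*q[0]/q[2],w["cy"]+w["f"]*q[1]/q[2])]
for z in(0,-.02,-.035,-.05,-.07): print(z,[pt(np.array([x,y,z])) for x in(-.0095,.0095) for y in(-.044,.044)])
```

```text
f 277.0257663375388 hand_eye [[0.0004, 0.9634, 0.268, 0.0726], [1.0, -0.0007, 0.0011, -0.0001], [0.0012, 0.268, -0.9634, -0.195], [0.0, 0.0, 0.0, 1.0]]
pics/w1.png 228 L [(175, -14), (176, -15), (184, 14), (185, 46), (186, 62), (187, 38), (197, -15), (198, -30), (199, -24), (212, -17), (213, -15)] R [(328, -32), (329, -55), (330, -41), (361, 14), (362, 29), (363, 32), (364, 20)]
pics/w1.png 236 L [(120, 40), (122, -28), (123, -19), (137, 14), (169, -18), (170, -20), (185, 29), (186, 70), (187, 56), (188, 15), (211, -29), (212, -46), (213, -30)] R [(327, -18), (328, -50), (329, -58), (330, -23), (346, 13), (369, 19), (370, 30), (371, 28), (372, 17), (394, -43)]
pics/w1.png 244 L [(120, 31), (121, 69), (122, 51), (124, -13), (125, -24), (126, -22), (127, -14), (129, -14), (164, -22), (165, -17), (186, 42), (187, 65), (188, 44), (212, -19), (213, -25), (214, -25), (215, -16)] R [(327, -42), (328, -60), (329, -33), (351, 17), (380, 18), (381, 23), (382, 24), (383, 16), (393, -47), (394, -63)]
pics/w1.png 280 L [(126, 23), (127, 20), (172, 37), (173, 45), (174, 26), (220, -13), (221, -18)
[... 988 characters left out ...]
3), (394, -56)]
pics/w3.png 280 L [(126, 19), (127, 17), (154, -14), (171, 16), (172, 46), (173, 55), (174, 33)] R [(341, -20), (342, -47), (343, -49), (344, -21), (388, -15), (389, -17)]
pics/w3.png 290 L [(128, 16), (155, -14), (166, 23), (167, 54), (168, 52), (169, 23), (213, -14)] R [(346, -21), (347, -47), (348, -50), (349, -22), (387, -14)]
0 [[200.3, 228.4], [316.5, 228.5], [198.9, 204.5], [317.9, 204.6]]
-0.02 [[194.4, 239.7], [322.4, 239.9], [192.7, 213.7], [324.1, 213.8]]
-0.035 [[189.2, 249.9], [327.6, 250.0], [187.2, 222.0], [329.7, 222.1]]
-0.05 [[183.0, 261.9], [333.8, 262.0], [180.6, 231.7], [336.3, 231.9]]
-0.07 [[172.8, 281.6], [344.0, 281.8], [169.7, 248.0], [347.2, 248.2]]
```

The image edges match fingertips 35 mm behind the nominal TCP (columns 187 and 330, rows 222–250), so the real tips are 35 mm shorter than stated. I'll open, rotate back 30° and go 37 mm lower before gripping.

```bash
python3 -m crank '[{"xyz":[0,0,-0.2],"delta_rot":[0,0,-8],"claw":0.5},{"xyz":[0,0,-0.2],"delta_rot":[0,0,-16],"claw":0.5},{"xyz":[0,0,-0.2],"delta_rot":[0,0,-24],"claw":0.5},{"xyz":[0,0,-0.2],"delta_rot":[0,0,-30],"claw":0.5},{"xyz":[0,0,-0.2],"delta_rot":[0,0,-30],"claw":0.5},{"xyz":[0,0,-0.2],"delta_rot":[0,0,-30],"claw":0.5},{"xyz":[0,0,-0.2],"delta_rot":[0,0,-30],"claw":0.5}]' 20
python3 -m crank '[{"xyz":[0,0,0.3],"delta_rot":[0,0,0],"claw":0.5},{"xyz":[0,0,0.7],"delta_rot":[0,0,0],"claw":0.5},{"xyz":[0,0,1.1],"delta_rot":[0,0,0],"claw":0.5},{"xyz":[0,0,1.4],"delta_rot":[0,0,0],"claw":0.5},{"xyz":[0,0,1.4],"delta_rot":[0,0,0],"claw":0.5},{"xyz":[0,0,1.4],"delta_rot":[0,0,0],"claw":0.95},{"xyz":[0,0,1.4],"delta_rot":[0,0,0],"claw":0.95},{"xyz":[0,0,1.4],"delta_rot":[0,0,0],"claw":0.95},{"xyz":[0,0,1.4],"delta_rot":[0,0,0],"claw":0.95},{"xyz":[0,0,1.4],"delta_rot":[0,0,0],"claw":0.95},{"xyz":[0,0,1.4],"delta_rot":[0,0,0],"claw":0.95},{"xyz":[0,0,1.4],"delta_rot":[0,0,0],"claw":0.95}]' 20
python3 -c "
from h import *
s=r.get_state();print(s['joints'].round(1),s['eef_rot'],s['moment'])"
```

```text
time_s: 24.2
tcp_pos: [0.5648, 0.1714, 0.0778]
eef_rot: [179.9, 0.1, -85.5]
contact_force: [0.7, 0.0, -0.3]
gripper_width: 0.0436
gripper_force: 0.0
time_s: 25.7
tcp_pos: [0.565, 0.1716, 0.0361]
eef_rot: [180.0, 0.1, -85.5]
contact_force: [0.3, 0.9, 3.0]
gripper_width: 0.0126
gripper_force: 20.0
[ 35.8  20.8 -21.1  -0.1 -48.  -31.2] [ 1.79980962e+02  8.53858908e-02 -8.54572990e+01] [-0.014034    0.05546883  0.00161843]
```

Gripped: 12.6 mm opening, 20 N. Now I'll tighten.

```bash
python3 -m crank '[{"xyz":[0,0,0],"delta_rot":[0,0,6],"claw":0.95},{"xyz":[0,0,0],"delta_rot":[0,0,13],"claw":0.95},{"xyz":[0,0,0.01],"delta_rot":[0,0,20],"claw":0.95},{"xyz":[0,0,0.01],"delta_rot":[0,0,27],"claw":0.95},{"xyz":[0,0,0.02],"delta_rot":[0,0,34],"claw":0.95},{"xyz":[0,0,0.03],"delta_rot":[0,0,41],"claw":0.95},{"xyz":[0,0,0.03],"delta_rot":[0,0,48],"claw":0.95},{"xyz":[0,0,0.04],"delta_rot":[0,0,55],"claw":0.95},{"xyz":[0,0,0.04],"delta_rot":[0,0,62],"claw":0.95},{"xyz":[0,0,0.05],"delta_rot":[0,0,69],"claw":0.95},{"xyz":[0,0,0.05],"delta_rot":[0,0,76],"claw":0.95},{"xyz":[0,0,0.06],"delta_rot":[0,0,83],"claw":0.95},{"xyz":[0,0,0.06],"delta_rot":[0,0,88],"claw":0.95},{"xyz":[0,0,0.06],"delta_rot":[0,0,92],"claw":0.95},{"xyz":[0,0,0.07],"delta_rot":[0,0,95],"claw":0.95},{"xyz":[0,0,0.07],"delta_rot":[0,0,95],"claw":0.95}]' 30
python3 -c "
from h import *
s=r.get_state();print(s['joints'].round(1),s['eef_rot'],s['moment'])"
python3 -m crank '[{"xyz":[0,0,0],"delta_rot":[0,0,2],"claw":0.95},{"xyz":[0,0,0],"delta_rot":[0,0,4],"claw":0.95},{"xyz":[0,0,0],"delta_rot":[0,0,6],"claw":0.95},{"xyz":[0,0,0.01],"delta_rot":[0,0,8],"claw":0.95},{"xyz":[0,0,0.01],"delta_rot":[0,0,8],"claw":0.95},{"xyz":[0,0,0.01],"delta_rot":[0,0,8],"claw":0.95}]'
python3 -c "
from h import *
s=r.get_state();print(s['joints'].round(1),s['eef_rot'],s['moment'])"
```

```text
time_s: 27.7
tcp_pos: [0.5648, 0.1718, 0.034]
eef_rot: [179.9, -0.0, 179.6]
contact_force: [-1.4, 1.3, 4.0]
gripper_width: 0.0122
gripper_force: 30.0
[ 3.580e+01  2.100e+01 -2.120e+01 -1.000e-01 -4.780e+01 -1.261e+02] [ 1.7990571e+02 -3.6044862e-02  1.7957118e+02] [0.54974857 0.57087061 0.0080869 ]
time_s: 28.45
tcp_pos: [0.5649, 0.1718, 0.0338]
eef_rot: [179.9, -0.0, 171.5]
contact_force: [-2.9, 2.8, 6.9]
gripper_width: 0.0122
gripper_force: 30.0
[ 3.580e+01  2.100e+01 -2.120e+01 -1.000e-01 -4.770e+01 -1.342e+02] [ 1.79907490e+02 -4.30147040e-02  1.71485556e+02] [0.9582355  1.05963247 0.02724988]
```

```bash
python3 -m crank '[{"xyz":[0,0,0],"delta_rot":[0,0,1.5],"claw":0.95},{"xyz":[0,0,0],"delta_rot":[0,0,3],"claw":0.95},{"xyz":[0,0,0],"delta_rot":[0,0,4.5],"claw":0.95},{"xyz":[0,0,0],"delta_rot":[0,0,6],"claw":0.95},{"xyz":[0,0,0],"delta_rot":[0,0,6],"claw":0.95}]'
python3 -c "
from h import *
s=r.get_state();print(s['joints'].round(1),s['eef_rot'],s['moment'],s['joint_torque'])"
python3 -m crank '[{"xyz":[0,0,0],"delta_rot":[0,0,1.5],"claw":0.95},{"xyz":[0,0,0],"delta_rot":[0,0,3],"claw":0.95},{"xyz":[0,0,0],"delta_rot":[0,0,3],"claw":0.95}]'
python3 -c "
from h import *
s=r.get_state();print(s['joints'].round(1),s['eef_rot'],s['moment'],s['joint_torque'])"
```

```text
time_s: 29.08
tcp_pos: [0.5649, 0.1718, 0.0337]
eef_rot: [179.9, -0.1, 165.5]
contact_force: [-3.0, 3.3, 5.8]
gripper_width: 0.012
gripper_force: 30.1
[ 3.580e+01  2.100e+01 -2.120e+01 -1.000e-01 -4.770e+01 -1.402e+02] [ 1.79917295e+02 -5.16064742e-02  1.65484577e+02] [0.95908622 0.92597406 0.18769196] [ -2.19714917 -49.15744901  21.20166242   5.49949765   0.08590566
  -0.34607934]
time_s: 29.45
tcp_pos: [0.565, 0.1717, 0.0337]
eef_rot: [179.9, -0.0, 162.5]
contact_force: [-2.0, 2.9, 5.6]
gripper_width: 0.0128
gripper_force: 31.0
[ 3.580e+01  2.100e+01 -2.130e+01 -1.000e-01 -4.770e+01 -1.432e+02] [ 1.79927741e+02 -4.25259710e-02  1.62525688e+02] [0.85918052 0.81109073 0.51116061] [-2.28750229e+00 -4.93706203e+01  2.12164414e+01  5.14806077e+00
  6.32113282e-03 -6.92332909e-01]
```

The z-moment rose sharply (0.03, then 0.19, then 0.51 N m) at yaw 165–162°, where the geometry puts the seat (167.6°), so it's seated. Now I'll back off to yaw −102.4°, which is −95° from here.

```bash
python3 -m crank '[{"xyz":[0,0,0],"delta_rot":[0,0,-4],"claw":0.95},{"xyz":[0,0,0],"delta_rot":[0,0,-10],"claw":0.95},{"xyz":[0,0,-0.01],"delta_rot":[0,0,-17],"claw":0.95},{"xyz":[0,0,-0.02],"delta_rot":[0,0,-24],"claw":0.95},{"xyz":[0,0,-0.03],"delta_rot":[0,0,-31],"claw":0.95},{"xyz":[0,0,-0.04],"delta_rot":[0,0,-38],"claw":0.95},{"xyz":[0,0,-0.05],"delta_rot":[0,0,-45],"claw":0.95},{"xyz":[0,0,-0.05],"delta_rot":[0,0,-52],"claw":0.95},{"xyz":[0,0,-0.06],"delta_rot":[0,0,-59],"claw":0.95},{"xyz":[0,0,-0.07],"delta_rot":[0,0,-66],"claw":0.95},{"xyz":[0,0,-0.07],"delta_rot":[0,0,-73],"claw":0.95},{"xyz":[0,0,-0.08],"delta_rot":[0,0,-80],"claw":0.95},{"xyz":[0,0,-0.08],"delta_rot":[0,0,-86],"claw":0.95},{"xyz":[0,0,-0.08],"delta_rot":[0,0,-91],"claw":0.95},{"xyz":[0,0,-0.08],"delta_rot":[0,0,-95],"claw":0.95},{"xyz":[0,0,-0.08],"delta_rot":[0,0,-95],"claw":0.95},{"xyz":[0,0,-0.08],"delta_rot":[0,0,-95],"claw":0.95},{"xyz":[0,0,-0.08],"delta_rot":[0,0,-95],"claw":0.95},{"xyz":[0,0,-0.08],"delta_rot":[0,0,-95],"claw":0.95}]'
python3 - <<'E'
from h import *
s=r.get_state();print(s['joints'].round(1),s['eef_rot'],s['moment'])
c=cam("scene"); w=cam("wrist"); m=mask(w,"red"); p=np.argwhere(m[150:260,225:290])[:,::-1]+[225,150]; print(len(p),cv2.minAreaRect(p.astype(np.float32)))
for ce,b in blobs(mask(c,"orange"),60): print(ce.round(1),b)
E
```

```text
time_s: 31.82
tcp_pos: [0.5649, 0.1715, 0.0358]
eef_rot: [179.9, 0.1, -102.5]
contact_force: [0.7, 3.7, 0.7]
gripper_width: 0.012
gripper_force: 30.0
[ 35.8  20.9 -21.1  -0.1 -48.  -48.2] [ 1.79944894e+02  7.42504709e-02 -1.02497550e+02] [ 1.03327258 -0.23206505 -0.07076227]
914 ((258.0, 227.5), (41.0, 22.0), 90.0)
[201.8 108.9] [194 100  16  20 253]
[222.7 117.9] [215 108  16  21 265]
[214.8 144.6] [206 135  17  21 295]
[381.7 244.5] [370 233  24  22 308]
```

The wing lies square in the fingers at the quarter-turn angle with 30 N of grip, and the cup is still standing. I'm handing in.

```bash
python3 -c "
from plant import job
print(job.close_job())"
```

```text
the job is handed in; nothing more can be done
None
```

I poured all six balls into the jar and stood the cup upright on the bench, then seated the thumbscrew, backed it off a quarter turn and handed in at about 32 s still gripping it at 30 N; the hand-in returned no verdict.

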